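# Clear a tripped forming fixture and reset its trip switch

### The job

The forming fixture has tripped with formed channel brackets still in two or three of its dies. Swing up all three spring-loaded hold-down fingers until they stay up, never pulling a bracket out from under a finger that is still down, lift every bracket out of its die and lay it in the tray, and leave the fingers up. Then reset the trip switch: push its lever first fully to off, toward the robot's side, and after that fully over to on; do not shove the weights and the plug gauge behind the fixture about.

Things in the scene. Friction and masses are not known exactly. Their poses are not given: they have to be found in the camera images.
- fixture: Grey base plate 186 x 278 x 12 mm, fixed to the table, with three steel dies along its y axis, 95 mm apart. Origin: underside, below the middle die; x points away from the robot, to the finger pivots. Each die is a block 84 (x) x 76 (y) mm whose top is 30 mm above the table, with an open cavity 63 (x) x 37 (y) x 8 mm deep.
- tray: Loose shallow grey plastic tray, 220 (x) x 150 (y) x 28 mm high, walls and floor 5 mm thick. Origin: centre of its underside, z up. It may get pushed a little.
- switch_box: Fixed grey trip switch box, 100 (x) x 72 (y) mm, top face 63 mm above the table. Origin: centre of its underside; its x axis points away from the robot at yaw 0. A grey toggle lever sticks out of the middle of its top and swings along the box's x about an axis parallel to the box's y, 62 mm above the table.
- trip_lever (a joint): Angle of the toggle lever in rad: 0 = fully off (leaning 0.5 rad toward the box's -x, the robot's side), 1.0 = fully on (leaning 0.5 rad the other way, +x). It starts tripped, about midway. It stays where it is left; moving it takes about 2 N at the tip.
- lever_tip (a point): Middle of the toggle lever's top end, 50 mm from its axis; the lever is 12 mm thick (along its swing) and 22 mm wide.
- nest_0 (a point): Centre of the cavity floor of the left-hand die (seen from the robot), 22 mm above the table; axes as the fixture's. The die's top is 8 mm higher.
- finger_0 (a joint): Hold-down finger of nest_0, rad: 0 = down, foot pressing on the bracket's floor (-0.04 if the die is empty); swings up and back to a stop at 1.75. Pivot: parallel to the fixture's y, 58 mm toward +x from the die's centre, 38 mm above the table. An over-centre spring (5 N at the bar to start lifting, less toward mid-swing) drives it down below 0.75 and up beyond that, where it stays.
- finger_0_bar (a point): Centre of the black cross-bar at finger_0's free end, its handle: round, 13 mm thick, 28 mm long parallel to the fixture's y, 104 mm before and 24 mm above the pivot when down (so 62 mm above the table), carried by an arm 12 mm wide; it can turn between fingertips that pinch its two end faces.
- nest_1 (a point): Centre of the cavity floor of the middle die (seen from the robot), 22 mm above the table; axes as the fixture's. The die's top is 8 mm higher.
- finger_1 (a joint): Hold-down finger of nest_1, rad: 0 = down, foot pressing on the bracket's floor (-0.04 if the die is empty); swings up and back to a stop at 1.75. Pivot: parallel to the fixture's y, 58 mm toward +x from the die's centre, 38 mm above the table. An over-centre spring (5 N at the bar to start lifting, less toward mid-swing) drives it down below 0.75 and up beyond that, where it stays.
- finger_1_bar (a point): Centre of the black cross-bar at finger_1's free end, its handle: round, 13 mm thick, 28 mm long parallel to the fixture's y, 104 mm before and 24 mm above the pivot when down (so 62 mm above the table), carried by an arm 12 mm wide; it can turn between fingertips that pinch its two end faces.
- nest_2 (a point): Centre of the cavity floor of the right-hand die (seen from the robot), 22 mm above the table; axes as the fixture's. The die's top is 8 mm higher.
- finger_2 (a joint): Hold-down finger of nest_2, rad: 0 = down, foot pressing on the bracket's floor (-0.04 if the die is empty); swings up and back to a stop at 1.75. Pivot: parallel to the fixture's y, 58 mm toward +x from the die's centre, 38 mm above the table. An over-centre spring (5 N at the bar to start lifting, less toward mid-swing) drives it down below 0.75 and up beyond that, where it stays.
- finger_2_bar (a point): Centre of the black cross-bar at finger_2's free end, its handle: round, 13 mm thick, 28 mm long parallel to the fixture's y, 104 mm before and 24 mm above the pivot when down (so 62 mm above the table), carried by an arm 12 mm wide; it can turn between fingertips that pinch its two end faces.
- bracket_0: Loose formed aluminium channel bracket, U-section of 3 mm sheet, 60 (x, length) x 34 (y, over the two flanges) x 26 mm high (z, open side up), 0.09 kg. Origin: centre of its underside. At the start it sits in nest_0, its flanges standing 18 mm above the die's top; absent in some runs.
- bracket_0_mid (a point): Centre of the bounding block of bracket_0, 13 mm above its underside; axes as the bracket's.
- bracket_1: Loose formed aluminium channel bracket, U-section of 3 mm sheet, 60 (x, length) x 34 (y, over the two flanges) x 26 mm high (z, open side up), 0.09 kg. Origin: centre of its underside. At the start it sits in nest_1, its flanges standing 18 mm above the die's top; absent in some runs.
- bracket_1_mid (a point): Centre of the bounding block of bracket_1, 13 mm above its underside; axes as the bracket's.
- bracket_2: Loose formed aluminium channel bracket, U-section of 3 mm sheet, 60 (x, length) x 34 (y, over the two flanges) x 26 mm high (z, open side up), 0.09 kg. Origin: centre of its underside. At the start it sits in nest_2, its flanges standing 18 mm above the die's top; absent in some runs.
- bracket_2_mid (a point): Centre of the bounding block of bracket_2, 13 mm above its underside; axes as the bracket's.
- weight_0: Silvery calibration weight, 44 mm across, 55 mm high; origin on its underside; stands behind the fixture and is not needed.
- weight_1: Yellow metal calibration weight, 34 mm across, 42 mm high; origin on its underside; stands behind the fixture and is not needed.
- weight_2: Small yellow metal calibration weight, 24 mm across, 30 mm high; origin on its underside; stands behind the fixture and is not needed.
- plug_gauge: Plug gauge, a bar 96 mm long, 18 mm thick; origin on its underside; stands behind the fixture and is not needed.
Not all that is in view belongs to the job. What is shaped like the bracket_0 but orange or purple is not meant.

How it is judged:
By the outcome, as a careful person would: the job done as asked, in the order asked, and still so for the second after the job is handed in, with the robot touching nothing.
Of bracket_0, bracket_1, bracket_2 only 2 to 3 are there at a start; the rules pass over those that are not, and their reading is None.
At some moment in a run one of tray may be knocked a few centimetres aside while the robot is not near it.
Once in a run the grip may slacken for a moment while it holds something.
It also fails if it takes over 210 s, if anything falls off the work surface, if the arm or the gripper's body presses on something with over 40 N, if the wrist force passes 120 N, or if a joint passes its speed limit or range.

### The arm

A 6-joint arm with a two-finger parallel gripper is mounted at the origin on a cart in front of the work surface, level with it; the furniture and walls round the work are solid. World frame = base frame: x ahead of the robot, y to its left, z up, the work surface at z = 0. Lengths are in m, angles in rad, forces in N, time in s.
With the tool pointing down it reaches from about 0.375 to 0.9 m from the base axis. Payload 3.1 kg.
Tool frame: the origin (TCP) lies midway between the tips of the shut fingers; the grasp point (between the pads) lies 19 mm behind it; x points along the fingers, y is the direction in which the jaws open and shut, and the axes are right-handed (so a half turn about x gives the same grasp; the last joint's range is limited). The gripper opens to 85 mm and grips with 20 to 120 N. Pads are 22 mm wide; open, the fingers measure 114 mm over their backs; the gripper's body (76 mm by 85 mm) begins 54 mm behind the grasp point. The pads swing forward as they close: fully open they stand 13 mm farther back than shut.
Start: joints at [1.069, 0.527, 1.433, -0, 1.181, -0.178], TCP at [0.199, 0.593, 0.231] pointing down, gripper open.
Joint ranges: [-3.08, 3.08], [-0.75, 2.2], [0.22, 2.44], [-1.43, 4.57], [0, 2.65], [-2.85, 2.85]. Speed limits (rad/s): [2.79, 2.79, 3.14, 3.14, 3.14, 3.14].

### API

Orientations are given as a unit quaternion [x, y, z, w].
In Python, from station import manip gives the robot as it stands.
- The arm moves only by the tool carry_out, never from a script. Its argument "commands" is a list that holds one entry, the list of rows, each a list of 7 numbers: the shift along the tool's x, y, z in units of 25 mm (1.0 is 25 mm), then the turn, a rotation vector about the tool's x, y, z in units of 5 degrees (1.0 is 5 degrees), then the finger opening in mm, from 0 to 85.4. A call has exactly 5 rows; each row is the pose to reach, as a shift and turn from the pose commanded when the call began, along the tool's axes at that moment; what a row does not reach only later rows make up. A row lasts 1/10 s, in which the tool goes at most 50 mm and 8.59 degrees, less where a joint would pass 70% of its speed; a pose out of reach is approached as far as the arm can. A call with a gripper value outside its range is refused whole. The fingers move at their own pace and stop on an object; "force" is the grip in N (left out, the last holds). Time passes only in rows, so rows that repeat a pose let the fingers close, or fill a call up. It gives the time, the measured TCP pose, the force and the opening at its end, in the units of the state.
- manip.sense(): the state, without advancing time (a new reading comes with each control period).
- manip.snapshot(name): name is "scene" or "top" or "wrist"; returns a dict with "image" (400x640x3 uint8, red, green, blue), "fx", "fy", "cx", "cy" (pixels), "rvec" (rotation vector, rad) and "tvec" (3), from world to camera coordinates, as OpenCV has them. Camera axes: x right, y down, z forward; pixel columns grow to the right and rows downward; lengths in m; the calibration is good to about 2 mm. A picture is of the moment at which its call begins. There is no depth.
- manip.sign_off(): hands the job in, once; it reports no verdict.
The state is a dict: "t": time; "q": joint angles; "qd": joint speeds; "tau": joint torques, N m; "tcp_pos": TCP position; "tool_rot": TCP orientation; "force": force on the tool from outside, world axes, zero at the start; "ft_torque": the same for the moment, N m; "finger_gap": opening from 0.0 (shut) to 1.0 (fully open).
Only numpy, scipy, OpenCV 4.12 (cv2) and the standard library are available. Lean on these libraries where they do the work, as an engineer would, in place of code of your own. Each camera call takes 0.05 s, during which the arm holds its last target.

## Working session

There is one attempt and no reset: what is moved stays moved. The work goes in short steps, Python scripts to look and compute and a tool call to move; the robot and the scene stay as the last step left them, time stands still between calls to the robot, and variables do not carry over. Pictures are saved under pics/ and viewed, and the job is handed in when it is done.

Besides the shell and the picture viewer there is one more tool, called after "Call:" by a JSON object that holds its "op" and its "data", one argument or row to a line. carry_out: Moves the arm, as the interface text tells. Its arguments: {"type":"object","properties":{"commands":{"type":"array"},"force":{"type":"number"}},"required":["commands"]}

```bash
ls; mkdir -p pics; python3 - <<'E'
from station import manip
import cv2
print(manip.sense())
for n in ("scene","top","wrist"):
    s=manip.snapshot(n); cv2.imwrite(f"pics/{n}0.png",s["image"][:,:,::-1]); print(n,{k:v for k,v in s.items() if k!="image"})
E
```

```text
pics
{'t': 0.0, 'q': array([ 1.06850546e+00,  5.28474212e-01,  1.43390493e+00,  4.21659756e-05,
        1.18138794e+00, -1.78499230e-01]), 'qd': array([ 1.64483897e-03, -3.52278656e-04, -6.31521406e-05, -8.56226013e-04,
        7.70993859e-04, -1.30094815e-04]), 'tau': array([-2.27277422e-03, -4.42346656e+01, -1.78021163e+01, -2.04105004e-04,
        8.51706311e-03,  2.99641464e-06]), 'tcp_pos': array([0.19846412, 0.59190122, 0.23032784]), 'tool_rot': array([ 0.11326367,  0.69812861, -0.1147038 ,  0.69758929]), 'force': array([ 1.17594444, -0.4854171 , -0.71850854]), 'ft_torque': array([-0.07611633,  0.01035098, -0.02017316]), 'finger_gap': 0.9986385464769905}
scene {'fx': 420.8110651122636, 'fy': 420.8110651122636, 'cx': 317.69638685024233, 'cy': 200.36378502040188, 'rvec': array([ 2.38046575, -0.50113018,  0.2141723 ]), 'tvec': array([-0.55888083,  0.24329288,  0.90294005])}
top {'fx': 437.02663642000766, 'fy': 437.02663642000766, 'cx': 323.2013593971378, 'cy': 207.07463138361257, 'rvec': array([ 2.11492156, -2.17925803,  0.1398957 ]), 'tvec': array([8.90112826e-04, 6.12506314e-01, 1.27017951e+00])}
wrist {'fx': 326.3335438684212, 'fy': 326.3335438684212, 'cx': 317.0518810119311, 'cy': 196.39138670504855, 'rvec': array([-2.34737725, -1.68716893, -0.24681231]), 'tvec': array([-0.62369149, -0.03811329,  0.37978805])}
```

View pics/scene0.png

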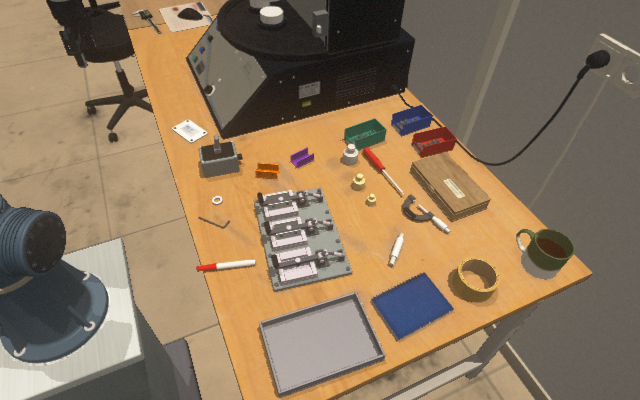

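View pics/top0.png

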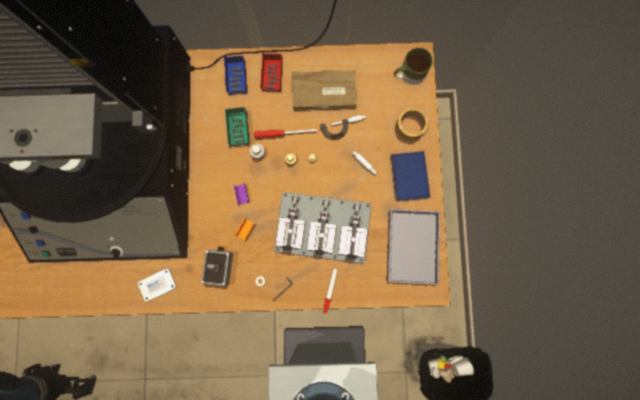

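View pics/wrist0.png

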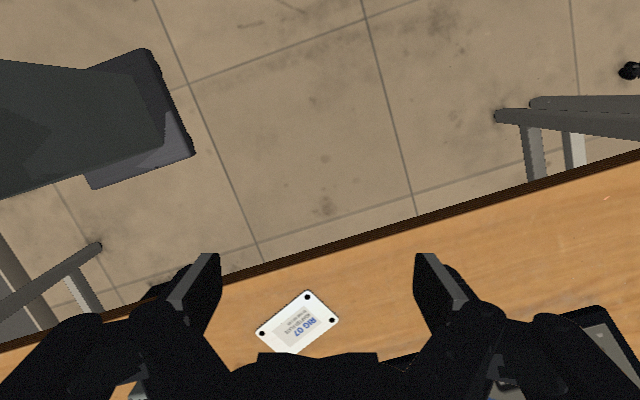

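```bash
cat > h.py <<'E'
from station import manip
import cv2, numpy as np
from scipy.spatial.transform import Rotation as R
np.set_printoptions(precision=4,suppress=True)
def snap(n,fn=None,crop=None,scale=1):
    s=manip.snapshot(n)
    s['K']=np.array([[s['fx'],0,s['cx']],[0,s['fy'],s['cy']],[0,0,1]]); s['R']=R.from_rotvec(s['rvec']).as_matrix()
    if fn:
        im=s['image'][:,:,::-1]
        if crop: x0,y0,x1,y1=crop; im=im[y0:y1,x0:x1]
        if scale!=1: im=cv2.resize(im,None,fx=scale,fy=scale,interpolation=cv2.INTER_CUBIC)
        cv2.imwrite(fn,im)
    return s
def proj(s,P):
    return cv2.projectPoints(np.atleast_2d(np.array(P,float)),s['rvec'],s['tvec'],s['K'],None)[0][:,0]
def ray(s,uv,z):
    uv=np.atleast_2d(uv); d=(np.c_[uv,np.ones(len(uv))]@np.linalg.inv(s['K']).T)@s['R']
    o=-s['R'].T@s['tvec']; return o+d*((z-o[2])/d[:,2])[:,None]
E
python3 - <<'E'
from h import *
s=snap('scene','pics/sc_fix.png',(230,170,390,300),5)
t=snap('top','pics/top_fix.png',(190,180,450,320),3)
for c in (s,t):
    print('cam',-c['R'].T@c['tvec'])
    print(proj(c,[[0,0,0],[.2,.59,.23],[.5,0,0],[.5,.2,0]]))
E
```

```text
cam [ 0.3264 -0.5989  0.8495]
[[ 57.2325 313.7493]
 [ 90.7803  61.6265]
 [276.2642 238.6327]
 [250.8854 184.7491]]
cam [ 0.4331 -0.0237  1.3418]
[[323.5076 417.8177]
 [ 80.0299 370.4717]
 [318.7001 245.4101]
 [253.4774 247.359 ]]
```

View pics/sc_fix.png

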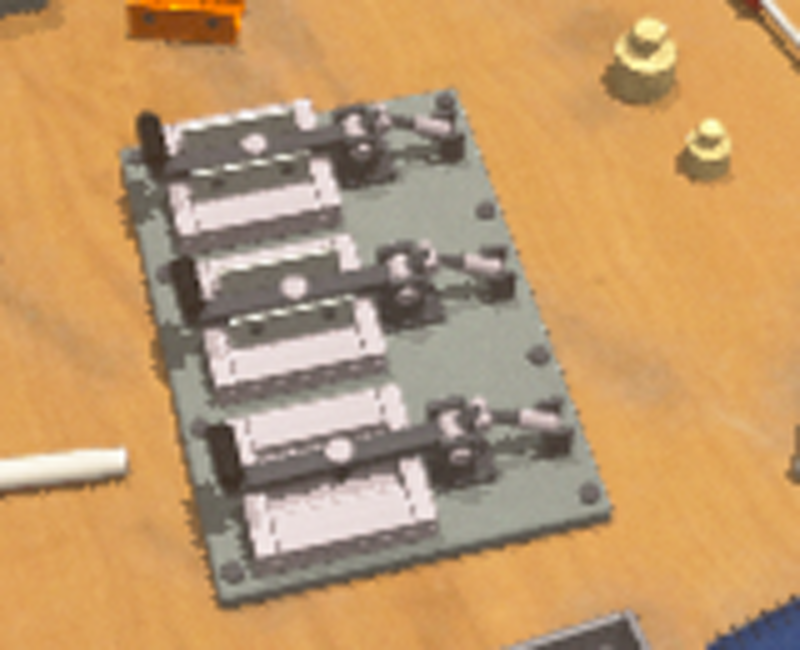

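View pics/top_fix.png

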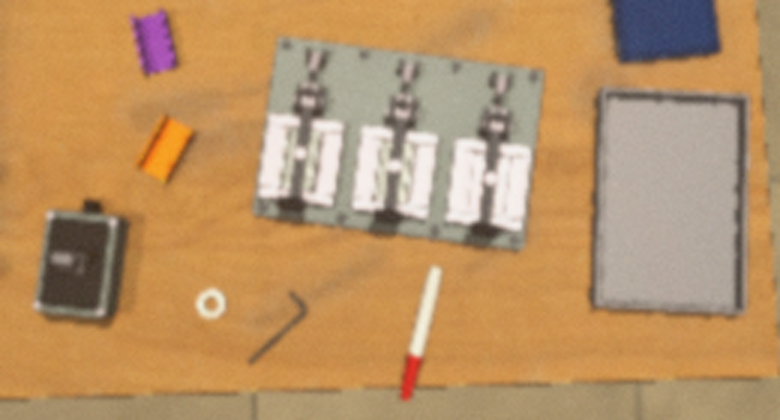

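```bash
python3 - <<'E'
from h import *
s=snap('scene','pics/sc_sw.png',(180,120,290,200),7)
t=snap('top')
def T(p): return (np.array(p,float)+.5)/3+[190,180]-.5
def S(p): return (np.array(p,float)+.5)/5+[230,170]-.5
def fit(W,L):
    # L local corners, W world
    L=np.array(L);W=W[:,:2];c=W.mean(0);l=L-L.mean(0);w=W-c
    a=np.arctan2((l[:,0]*w[:,1]-l[:,1]*w[:,0]).sum(),(l*w).sum());r=np.array([[np.cos(a),-np.sin(a)],[np.sin(a),np.cos(a)]])
    return c,a,np.abs(w-l@r.T).max()
# corners: local (far-left, far-right, near-right, near-left)
def box(x,y): return [[x/2,y/2],[x/2,-y/2],[-x/2,-y/2],[-x/2,y/2]]
wt=ray(t,T([[277,38],[545,70],[522,250],[253,215]]),.012)
ws=ray(s,S([[455,90],[610,515],[220,603],[120,150]]),.012)
print('top',wt,fit(wt,box(.186,.278)));print('scene',ws,fit(ws,box(.186,.278)))
w=ray(t,T([[600,88],[748,95],[743,313],[592,307]]),.028);print('tray',w,fit(w,box(.22,.15)))
w=ray(t,T([[45,210],[127,215],[108,320],[35,312]]),.063);print('sw',w,fit(w,box(.1,.072)))
for c in (s,t):
  im=c['image'];hsv=cv2.cvtColor(im,cv2.COLOR_RGB2HSV)
  g=cv2.inRange(hsv,(35,15,60),(95,110,200)); n,l,st,ce=cv2.connectedComponentsWithStats(g)
  i=st[1:,4].argsort()[::-1][:5]+1
  for k in i: print(st[k],ce[k])
E
```

```text
top [[ 0.6662  0.1085  0.012 ]
 [ 0.6245 -0.1655  0.012 ]
 [ 0.4425 -0.1343  0.012 ]
 [ 0.4855  0.1358  0.012 ]] (array([ 0.5547, -0.0139]), np.float64(-0.1561804075441539), np.float64(0.00240544318538731))
scene [[ 0.668   0.1042  0.012 ]
 [ 0.6229 -0.1678  0.012 ]
 [ 0.4426 -0.1387  0.012 ]
 [ 0.4872  0.1345  0.012 ]] (array([ 0.5552, -0.017 ]), np.float64(-0.16298282038242898), np.float64(0.001779011327111571))
tray [[ 0.6021 -0.2184  0.028 ]
 [ 0.5905 -0.367   0.028 ]
 [ 0.3744 -0.3479  0.028 ]
 [ 0.3846 -0.1996  0.028 ]] (array([ 0.4879, -0.2832]), np.float64(-0.0827224808442132), np.float64(0.0023364766715932295))
sw [[0.4944 0.3323 0.063 ]
 [0.4872 0.2523 0.063 ]
 [0.387  0.2707 0.063 ]
 [0.3967 0.3412 0.063 ]] (array([0.4413, 0.2991]), np.float64(-0.12814044841666805), np.float64(0.004716357952293845))
[345 118  41  32 771] [365.3995 133.6602]
[ 69 373  74  27 566] [106.4117 388.9806]
[ 55 389  21  11  71] [ 64.9437 395.1831]
[126 366  11  17  46] [132.0652 372.413 ]
[150 373  12  14  43] [156.6047 378.    ]
[225 108  24  38 464] [236.2478 127.0431]
[325 384  18  16  72] [335.3333 392.0972]
[305 389  18  11  66] [312.9091 394.5   ]
[316 382  14   8  33] [323.5455 384.697 ]
[ 42 251   7   7  29] [ 44.7586 254.1034]
```

View pics/sc_sw.png

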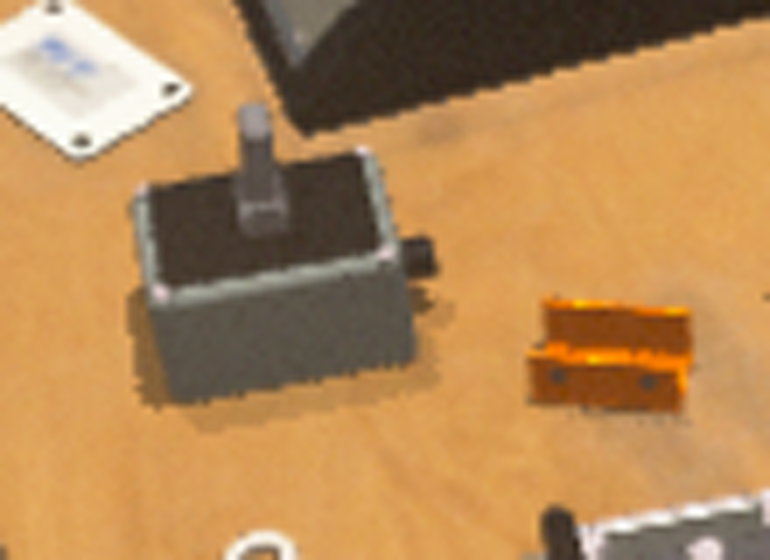

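```bash
cat >> h.py <<'E'
def down(psi):
    # tool x down, tool y at heading psi (world)
    y=np.array([np.cos(psi),np.sin(psi),0]);x=np.array([0,0,-1.]);return R.from_matrix(np.c_[x,y,np.cross(x,y)])
def plan(P,Rt=None,st=None):
    st=st or manip.sense(); R0=R.from_quat(st['tool_rot']); Rt=Rt or R0
    d=R0.inv().apply(np.array(P)-st['tcp_pos'])/.025; w=(R0.inv()*Rt).as_rotvec(degrees=True)/5
    return np.round(d,2),np.round(w,2),'dist mm',round(np.linalg.norm(np.array(P)-st['tcp_pos'])*1000),'deg',round(np.linalg.norm(w)*5,1)
def info():
    st=manip.sense();M=R.from_quat(st['tool_rot']).as_matrix();print('t',round(st['t'],2),'p',st['tcp_pos'],'heading y',round(np.arctan2(M[1,1],M[0,1]),3),'xaxis',M[:,0],'F',st['force'],'gap',round(st['finger_gap'],3),'q',st['q']);return st
E
python3 - <<'E'
from h import *
info()
F=np.array([.555,-.0155]);a=-.16
for h in (a+np.pi/2,a-np.pi/2): print(plan([.46,0.0,.33],down(h)))
s=snap('scene');t=snap('top')
T=lambda p:(np.array(p,float)+.5)/3+[190,180]-.5
S=lambda p:(np.array(p,float)+.5)/5+[230,170]-.5
# bars
tb=T([[291,205],[386,217],[483,230]]);sb=S([[152,138],[187,290],[228,456]])
print('bars top@62',ray(t,tb,.062),'\nscene@62',ray(s,sb,.062))
E
```

```text
t 0.35 p [0.1987 0.5924 0.2311] heading y 1.247 xaxis [-0.0002 -0.0005 -1.    ] F [-0.3794  0.0323  0.8244] gap 0.997 q [ 1.0685  0.5278  1.433  -0.      1.1814 -0.1785]
(array([ -3.95, -19.14,  17.45]), array([-1.88, -0.  ,  0.01]), 'dist mm', 655, 'deg', np.float64(9.4))
(array([ -3.95, -19.14,  17.45]), array([34.12,  0.01,  0.  ]), 'dist mm', 655, 'deg', np.float64(170.6))
bars top@62 [[ 0.4922  0.0926  0.062 ]
 [ 0.4778  0.0005  0.062 ]
 [ 0.4625 -0.0932  0.062 ]] 
scene@62 [[ 0.4948  0.092   0.062 ]
 [ 0.4786 -0.0051  0.062 ]
 [ 0.4641 -0.0993  0.062 ]]
```

Call:
{"op": "carry_out", "data": {
  "commands": [
    [[-0.5,-1.4,1.2,0,0,0,85],[-1.2,-2.8,2.5,0,0,0,85],[-1.9,-4.2,3.8,0,0,0,85],[-2.6,-5.6,5.1,0,0,0,85],[-3.3,-7.0,6.4,0,0,0,85]]
  ]
}}

```text
t: 0.95
tcp_pos: [0.2939, 0.377, 0.3134]
tool_rot: [0.114, 0.698, -0.114, 0.698]
force: [0.9, 1.0, 0.1]
finger_gap: 0.997
```

Call:
{"op": "carry_out", "data": {
  "commands": [
    [[-0.2,-1.4,1.3,0,0,0,85],[-0.3,-2.8,2.6,0,0,0,85],[-0.5,-4.2,3.9,0,0,0,85],[-0.6,-5.6,5.2,0,0,0,85],[-0.6,-7.0,6.5,0,0,0,85]]
  ]
}}

```text
t: 1.45
tcp_pos: [0.3926, 0.1593, 0.3285]
tool_rot: [0.114, 0.697, -0.114, 0.699]
force: [1.8, 0.2, 0.1]
finger_gap: 0.998
```

```bash
python3 - <<'E'
from h import *
info()
print(plan([.46,0.0,.33],down(1.41)))
E
```

```text
t 1.45 p [0.3926 0.1593 0.3285] heading y 1.247 xaxis [ 0.0022  0.0004 -1.    ] F [1.8194 0.1744 0.1049] gap 0.998 q [ 0.1204  0.1244  1.7693  0.0001  1.2456 -1.1268]
(array([-0.06, -5.19,  4.58]), array([-1.87,  0.02, -0.01]), 'dist mm', 173, 'deg', np.float64(9.3))
```

Call:
{"op": "carry_out", "data": {
  "commands": [
    [[0,-1.3,1.2,-0.6,0,0,85],[0,-2.6,2.3,-1.2,0,0,85],[0,-3.9,3.4,-1.8,0,0,85],[0,-4.8,4.3,-1.87,0,0,85],[0,-4.8,4.3,-1.87,0,0,85]]
  ]
}}

```text
t: 1.95
tcp_pos: [0.4578, 0.0096, 0.3279]
tool_rot: [0.058, 0.704, -0.059, 0.706]
force: [-0.3, 0.4, -0.2]
finger_gap: 0.997
```

```bash
python3 - <<'E'
from h import *
info()
w=snap('wrist','pics/w1.png'); print(-w['R'].T@w['tvec'])
E
```

```text
t 1.95 p [0.4578 0.0096 0.3279] heading y 1.405 xaxis [ 0.0023 -0.0016 -1.    ] F [-0.2528  0.4276 -0.1937] gap 0.997 q [-0.2232  0.1801  1.7006 -0.0011  1.2583 -1.6281]
[0.3855 0.0219 0.4701]
```

View pics/w1.png

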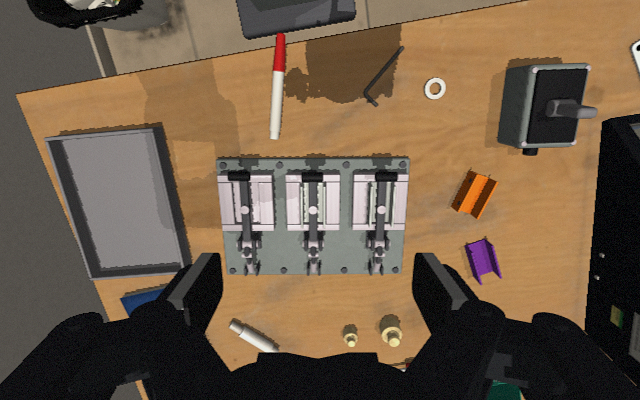

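```bash
python3 - <<'E'
from h import *
w=snap('wrist','pics/w1c.png',(210,150,420,280),3.8)
E
```

```text
(no output)
```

View pics/w1c.png

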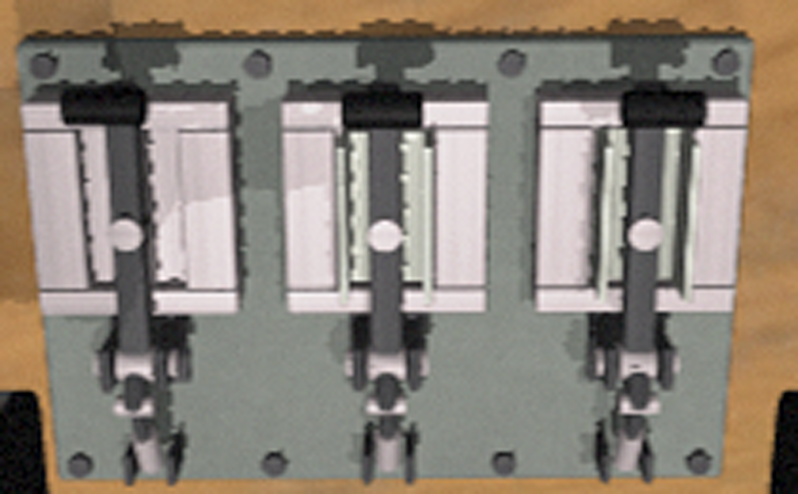

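```bash
python3 - <<'E'
from h import *
w=snap('wrist')
C=lambda p:(np.array(p,float)+.5)/3.8+[210,150]-.5
b=ray(w,C([[104,105],[382,108],[664,108]]),.062);print('bars',b)
d=b[0]-b[2];print('yaw',np.arctan2(d[1],d[0])-np.pi/2,np.linalg.norm(d[:2]))
m=ray(w,C([[282,101],[487,102],[487,312],[288,312]]),.030);print(m,m.mean(0))
m=ray(w,C([[536,103],[750,103],[733,312],[536,312]]),.030);print(m.mean(0))
# plate corners z=.012
m=ray(w,C([[18,38],[752,38],[722,476],[60,480]]),.012);print(m,m.mean(0))
# tray rim, switch
m=ray(w,[[46,138],[158,127],[188,268],[90,278]],.028);print('tray',m,m.mean(0))
m=ray(w,[[533,64],[590,65],[581,147],[526,143]],.063);print('sw',m,m.mean(0))
E
```

```text
bars [[ 0.4632 -0.0929  0.062 ]
 [ 0.4795 -0.0005  0.062 ]
 [ 0.495   0.0936  0.062 ]]
yaw -3.3105880469883173 0.18916638810699013
[[ 0.4785 -0.0379  0.03  ]
 [ 0.491   0.0357  0.03  ]
 [ 0.5727  0.0237  0.03  ]
 [ 0.5603 -0.0515  0.03  ]] [ 0.5256 -0.0075  0.03  ]
[0.5413 0.0856 0.03  ]
[[ 0.4427 -0.133   0.012 ]
 [ 0.4873  0.1372  0.012 ]
 [ 0.6693  0.1095  0.012 ]
 [ 0.6263 -0.1627  0.012 ]] [ 0.5564 -0.0123  0.012 ]
tray [[ 0.3753 -0.3431  0.028 ]
 [ 0.3858 -0.1904  0.028 ]
 [ 0.5954 -0.2089  0.028 ]
 [ 0.5876 -0.3616  0.028 ]] [ 0.486 -0.276  0.028]
sw [[0.3874 0.2776 0.063 ]
 [0.3992 0.3429 0.063 ]
 [0.495  0.3391 0.063 ]
 [0.4788 0.2714 0.063 ]] [0.4401 0.3078 0.063 ]
```

```bash
python3 - <<'E'
from h import *
info();print(plan([.464,-.094,.12],down(1.409)))
E
```

```text
t 2.1 p [0.455  0.0135 0.3275] heading y 1.41 xaxis [-0.001   0.0007 -1.    ] F [-0.3511  0.0344  0.0596] gap 0.998 q [-0.217   0.1777  1.705   0.0005  1.26   -1.6268]
(array([ 8.3 , -4.19,  1.06]), array([ 0.01, -0.01, -0.01]), 'dist mm', 234, 'deg', np.float64(0.1))
```

Call:
{"op": "carry_out", "data": {
  "commands": [
    [[1.2,-1,0.3,0,0,0,60],[2.8,-2,0.5,0,0,0,60],[4.5,-3,0.8,0,0,0,60],[6.2,-4.0,1.06,0,0,0,60],[7.6,-4.19,1.06,0,0,0,60]]
  ]
}}

```text
t: 2.6
tcp_pos: [0.4655, -0.0953, 0.1362]
tool_rot: [0.056, 0.704, -0.057, 0.705]
force: [0.6, 0.3, 0.5]
finger_gap: 0.7
```

Call:
{"op": "carry_out", "data": {
  "commands": [
    [[0.6,0,0,0,0,0,60],[0.6,0,0,0,0,0,60],[0.6,0,0,0,0,0,60],[0.6,0,0,0,0,0,60],[0.6,0,0,0,0,0,60]]
  ]
}}

```text
t: 3.1
tcp_pos: [0.4659, -0.0943, 0.124]
tool_rot: [0.056, 0.704, -0.057, 0.706]
force: [-0.6, 1.1, 1.2]
finger_gap: 0.702
```

```bash
python3 - <<'E'
from h import *
info();print(plan([.464,-.094,.042],down(1.409)))
w=snap('wrist','pics/w2.png')
E
```

```text
t 3.1 p [ 0.4659 -0.0943  0.124 ] heading y 1.411 xaxis [ 0.0028 -0.0013 -1.    ] F [-0.5549  1.0585  1.1606] gap 0.702 q [-0.4355  0.5058  1.9052  0.      0.7275 -1.8468]
(array([ 3.28,  0.  , -0.09]), array([0.03, 0.03, 0.01]), 'dist mm', 82, 'deg', np.float64(0.2))
```

View pics/w2.png

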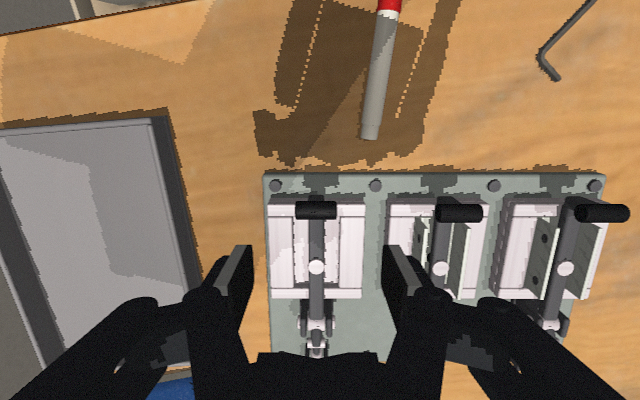

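```bash
python3 - <<'E'
from h import *
info();w=snap('wrist')
print(ray(w,[[316,210],[459,213],[602,213]],.064))
print(proj(w,[[.464,-.094,.062],[.479,-.001,.062]]))
E
```

```text
t 3.15 p [ 0.4658 -0.0944  0.1239] heading y 1.411 xaxis [ 0.0025 -0.0012 -1.    ] F [-0.9528  0.7846 -0.2217] gap 0.703 q [-0.4358  0.5061  1.9053  0.      0.7274 -1.8468]
[[ 0.4635 -0.095   0.064 ]
 [ 0.4806 -0.0026  0.064 ]
 [ 0.4955  0.09    0.064 ]]
[[317.6903 209.4312]
 [460.1034 209.3953]]
```

Call:
{"op": "carry_out", "data": {
  "commands": [
    [[0.9,0,-0.08,0,0,0,60],[1.8,0,-0.08,0,0,0,60],[2.6,0,-0.08,0,0,0,60],[3.2,0,-0.08,0,0,0,50],[3.2,0,-0.08,0,0,0,40]]
  ]
}}

```text
t: 3.7
tcp_pos: [0.4623, -0.0939, 0.0416]
tool_rot: [0.057, 0.706, -0.056, 0.704]
force: [1.0, 0.5, -0.1]
finger_gap: 0.471
```

Call:
{"op": "carry_out", "data": {
  "commands": [
    [[0.05,0,0,0,0,0,30],[0.05,0,0,0,0,0,20],[0.05,0,0,0,0,0,20],[0.05,0,0,0,0,0,20],[0.05,0,0,0,0,0,20]]
  ],
  "force": 50
}}

```text
t: 4.2
tcp_pos: [0.4634, -0.0949, 0.042]
tool_rot: [0.056, 0.704, -0.057, 0.705]
force: [-2.2, -5.1, 2.2]
finger_gap: 0.311
```

```bash
python3 - <<'E'
from h import *
info();w=snap('wrist','pics/w3.png')
s=snap('scene','pics/s3.png',(200,150,440,310),3)
E
```

```text
t 4.2 p [ 0.4634 -0.0949  0.042 ] heading y 1.41 xaxis [ 0.0011 -0.0011 -1.    ] F [-2.1502 -5.1041  2.2484] gap 0.311 q [-0.4385  0.6687  1.9549 -0.001   0.5164 -1.8481]
```

View pics/w3.png

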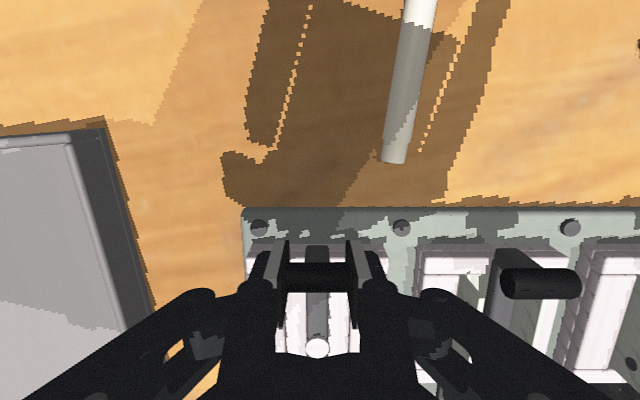

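View pics/s3.png

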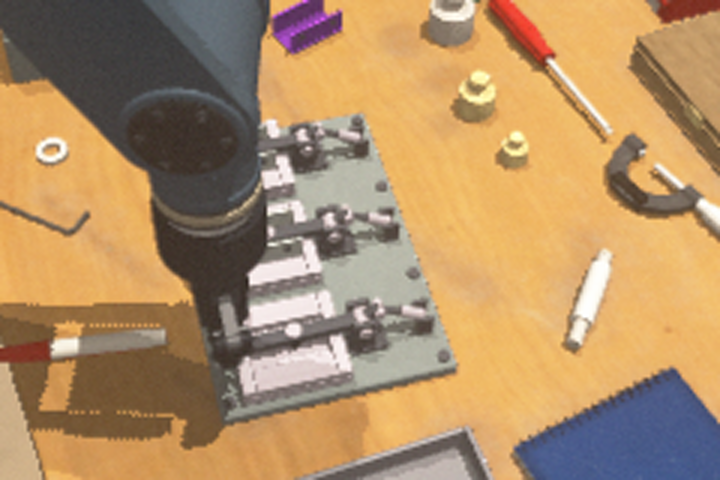

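Call:
{"op": "carry_out", "data": {
  "commands": [
    [[-0.51,0,0.15,0,0,0,20],[-1.0,0,0.37,0,0,0,20],[-1.46,0,0.64,0,0,0,20],[-1.87,0,0.97,0,0,0,20],[-2.25,0,1.35,0,0,0,20]]
  ]
}}

```text
t: 4.8
tcp_pos: [0.493, -0.0995, 0.0971]
tool_rot: [0.056, 0.708, -0.056, 0.702]
force: [-4.2, -7.0, -7.0]
finger_gap: 0.311
```

Call:
{"op": "carry_out", "data": {
  "commands": [
    [[-0.33,0,0.42,0,0,0,20],[-0.6,0,0.88,0,0,0,20],[-0.81,0,1.37,0,0,0,20],[-0.95,0,1.88,0,0,0,20],[-1.04,0,2.41,0,0,0,20]]
  ]
}}

```text
t: 5.3
tcp_pos: [0.5542, -0.1096, 0.1253]
tool_rot: [0.056, 0.706, -0.057, 0.704]
force: [-2.4, -4.6, 4.9]
finger_gap: 0.308
```

```bash
python3 - <<'E'
from h import *
info();w=snap('wrist','pics/w4.png')
E
```

```text
t 5.3 p [ 0.5542 -0.1096  0.1253] heading y 1.411 xaxis [-0.0034 -0.0006 -1.    ] F [-2.3786 -4.6441  4.9164] gap 0.308 q [-0.3919  0.5936  1.6773 -0.0025  0.8736 -1.8013]
```

View pics/w4.png

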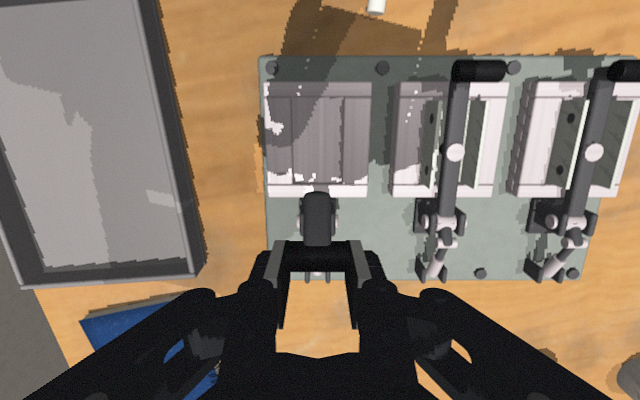

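Finger 2's bar is gripped and nearly upright. I'll finish the swing and release.

Call:
{"op": "carry_out", "data": {
  "commands": [
    [[0,0,0.53,0,0,0,20],[0.03,0,1.06,0,0,0,20],[0.12,0,1.48,0,0,0,20],[0.12,0,1.48,0,0,0,50],[0.12,0,1.48,0,0,0,60]]
  ]
}}

```text
t: 5.85
tcp_pos: [0.5915, -0.1143, 0.1205]
tool_rot: [0.057, 0.705, -0.056, 0.704]
force: [-0.7, 0.0, 0.0]
finger_gap: 0.633
```

Call:
{"op": "carry_out", "data": {
  "commands": [
    [[0.12,0,0,0,0,0,60],[-0.6,0,0,0,0,0,60],[-1.4,0,0,0,0,0,60],[-2.2,0,0,0,0,0,60],[-2.2,0,0,0,0,0,60]]
  ]
}}

```text
t: 6.35
tcp_pos: [0.5933, -0.1153, 0.1778]
tool_rot: [0.056, 0.703, -0.057, 0.706]
force: [0.1, 0.3, -0.4]
finger_gap: 0.705
```

```bash
python3 - <<'E'
from h import *
info();w=snap('wrist','pics/w5.png')
print(plan([.480,-.0015,.20],down(1.409)))
E
```

```text
t 6.35 p [ 0.5933 -0.1153  0.1778] heading y 1.41 xaxis [ 0.0042 -0.0014 -1.    ] F [ 0.1485  0.2998 -0.3976] gap 0.705 q [-0.3768  0.5621  1.5416  0.0003  1.0335 -1.7873]
(array([-0.96,  3.76, -5.16]), array([0.01, 0.02, 0.  ]), 'dist mm', 161, 'deg', np.float64(0.1))
```

View pics/w5.png

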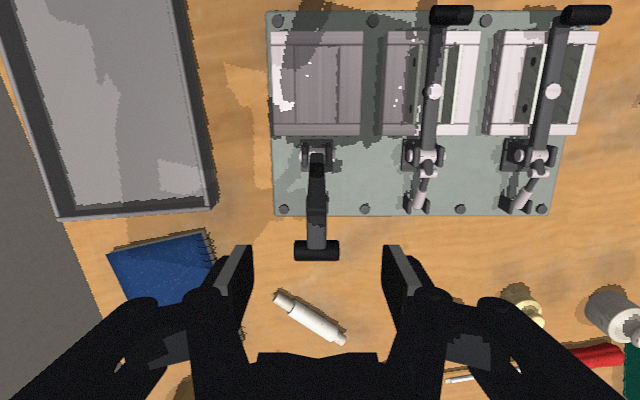

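Call:
{"op": "carry_out", "data": {
  "commands": [
    [[-0.3,1.0,-1.3,0,0,0,60],[-0.3,2.0,-2.6,0,0,0,60],[0.5,3.0,-4.0,0,0,0,60],[1.6,3.76,-5.16,0,0,0,60],[2.24,3.76,-5.16,0,0,0,60]]
  ]
}}

```text
t: 6.9
tcp_pos: [0.4717, 0.0022, 0.117]
tool_rot: [0.057, 0.709, -0.055, 0.7]
force: [0.5, -0.3, 0.6]
finger_gap: 0.704
```

Call:
{"op": "carry_out", "data": {
  "commands": [
    [[0.5,0,0,0,0,0,60],[0.5,0,0,0,0,0,60],[0.5,0,0,0,0,0,60],[0.5,0,0,0,0,0,60],[0.5,0,0,0,0,0,60]]
  ]
}}

```text
t: 7.4
tcp_pos: [0.4805, -0.002, 0.1076]
tool_rot: [0.057, 0.704, -0.057, 0.705]
force: [0.2, -0.1, -0.7]
finger_gap: 0.705
```

```bash
python3 - <<'E'
from h import *
info();w=snap('wrist','pics/w6.png',(240,150,640,300),2)
print(proj(w,[[.4797,-.0018,.062]]))
print(plan([.480,-.0018,.042],down(1.409)))
E
```

```text
t 7.4 p [ 0.4805 -0.002   0.1076] heading y 1.41 xaxis [ 0.0011 -0.0002 -1.    ] F [ 0.2428 -0.1263 -0.6779] gap 0.705 q [-0.2373  0.542   1.903   0.      0.6955 -1.6472]
[[317.5495 219.8943]]
(array([ 2.62,  0.  , -0.02]), array([0.01, 0.01, 0.  ]), 'dist mm', 66, 'deg', np.float64(0.1))
```

View pics/w6.png

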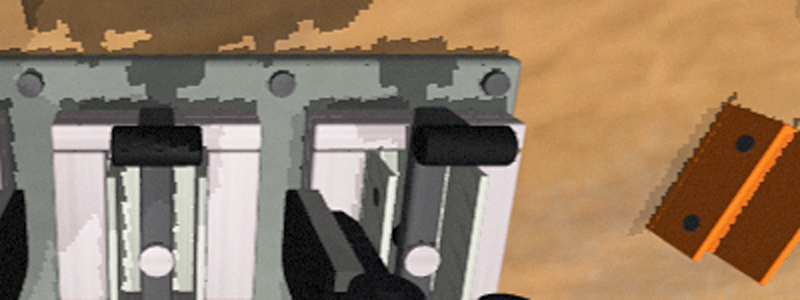

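Call:
{"op": "carry_out", "data": {
  "commands": [
    [[0.8,0,0,0,0,0,60],[1.6,0,0,0,0,0,60],[2.3,0,0,0,0,0,60],[2.6,0,0,0,0,0,50],[2.6,0,0,0,0,0,40]]
  ]
}}

```text
t: 7.95
tcp_pos: [0.4797, -0.0018, 0.0416]
tool_rot: [0.057, 0.705, -0.057, 0.704]
force: [-0.0, -0.2, 0.3]
finger_gap: 0.466
```

Call:
{"op": "carry_out", "data": {
  "commands": [
    [[0,0,0,0,0,0,30],[0,0,0,0,0,0,20],[0,0,0,0,0,0,20],[0,0,0,0,0,0,20],[0,0,0,0,0,0,20]]
  ]
}}

```text
t: 8.45
tcp_pos: [0.4805, -0.0017, 0.0428]
tool_rot: [0.057, 0.704, -0.057, 0.705]
force: [-0.2, 2.9, 4.2]
finger_gap: 0.309
```

Call:
{"op": "carry_out", "data": {
  "commands": [
    [[-0.51,0,0.15,0,0,0,20],[-1.0,0,0.37,0,0,0,20],[-1.46,0,0.64,0,0,0,20],[-1.87,0,0.97,0,0,0,20],[-2.25,0,1.35,0,0,0,20]]
  ]
}}

```text
t: 8.95
tcp_pos: [0.5098, -0.0063, 0.0971]
tool_rot: [0.057, 0.708, -0.056, 0.702]
force: [-1.2, 1.6, -8.7]
finger_gap: 0.312
```

Call:
{"op": "carry_out", "data": {
  "commands": [
    [[-0.33,0,0.42,0,0,0,20],[-0.6,0,0.88,0,0,0,20],[-0.81,0,1.37,0,0,0,20],[-0.95,0,1.88,0,0,0,20],[-1.04,0,2.41,0,0,0,20]]
  ]
}}

```text
t: 9.45
tcp_pos: [0.5704, -0.0161, 0.1248]
tool_rot: [0.057, 0.707, -0.056, 0.703]
force: [-1.8, 1.4, 2.5]
finger_gap: 0.31
```

```bash
python3 - <<'E'
from h import *
info();w=snap('wrist','pics/w7.png')
E
```

```text
t 9.45 p [ 0.5704 -0.0161  0.1248] heading y 1.41 xaxis [-0.0059  0.0014 -1.    ] F [-1.838   1.4064  2.5092] gap 0.31 q [-0.2239  0.6011  1.6611  0.0001  0.8854 -1.6343]
```

View pics/w7.png

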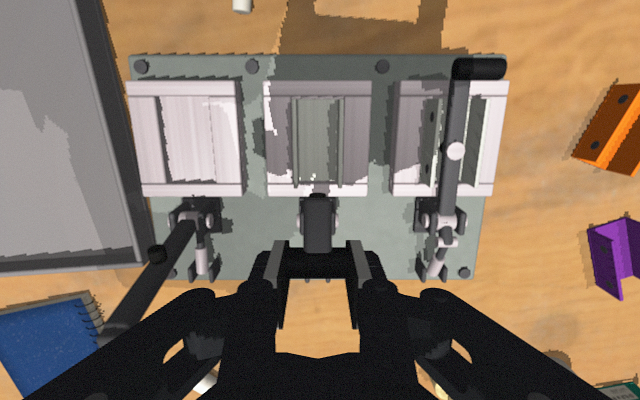

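Call:
{"op": "carry_out", "data": {
  "commands": [
    [[0,0,0.53,0,0,0,20],[0.03,0,1.06,0,0,0,20],[0.12,0,1.48,0,0,0,20],[0.12,0,1.48,0,0,0,50],[0.12,0,1.48,0,0,0,60]]
  ]
}}

```text
t: 10.0
tcp_pos: [0.6083, -0.0229, 0.1205]
tool_rot: [0.056, 0.706, -0.057, 0.704]
force: [-0.8, -0.1, -0.2]
finger_gap: 0.639
```

Call:
{"op": "carry_out", "data": {
  "commands": [
    [[0.12,0,0,0,0,0,60],[-0.6,0,0,0,0,0,60],[-1.4,0,0,0,0,0,60],[-2.2,0,0,0,0,0,60],[-2.2,0,0,0,0,0,60]]
  ]
}}

```text
t: 10.5
tcp_pos: [0.6105, -0.0232, 0.1786]
tool_rot: [0.056, 0.703, -0.057, 0.706]
force: [1.1, -0.2, -0.1]
finger_gap: 0.705
```

Call:
{"op": "carry_out", "data": {
  "commands": [
    [[-0.3,1.0,-1.3,0,0,0,60],[-0.3,2.0,-2.6,0,0,0,60],[0.5,3.0,-4.0,0,0,0,60],[1.6,3.76,-5.1,0,0,0,60],[2.24,3.76,-5.1,0,0,0,60]]
  ]
}}

```text
t: 11.0
tcp_pos: [0.491, 0.0931, 0.1178]
tool_rot: [0.055, 0.709, -0.056, 0.701]
force: [0.7, -0.1, -0.9]
finger_gap: 0.701
```

Call:
{"op": "carry_out", "data": {
  "commands": [
    [[0.5,0,0,0,0,0,60],[0.5,0,0,0,0,0,60],[0.5,0,0,0,0,0,60],[0.5,0,0,0,0,0,60],[0.5,0,0,0,0,0,60]]
  ]
}}

```text
t: 11.5
tcp_pos: [0.4991, 0.0903, 0.1084]
tool_rot: [0.057, 0.704, -0.057, 0.705]
force: [-0.5, 0.4, -0.3]
finger_gap: 0.701
```

```bash
python3 - <<'E'
from h import *
info();w=snap('wrist','pics/w8.png')
print(proj(w,[[.4953,.0920,.062]]))
print(plan([.4953,.0920,.042],down(1.409)))
E
```

```text
t 11.5 p [0.4991 0.0903 0.1084] heading y 1.41 xaxis [ 0.0014 -0.0001 -1.    ] F [-0.4964  0.4131 -0.2881] gap 0.701 q [-0.0417  0.5639  1.8368 -0.      0.7395 -1.4515]
[[319.2817 214.5424]]
(array([ 2.66,  0.04, -0.16]), array([ 0.01,  0.02, -0.  ]), 'dist mm', 67, 'deg', np.float64(0.1))
```

View pics/w8.png

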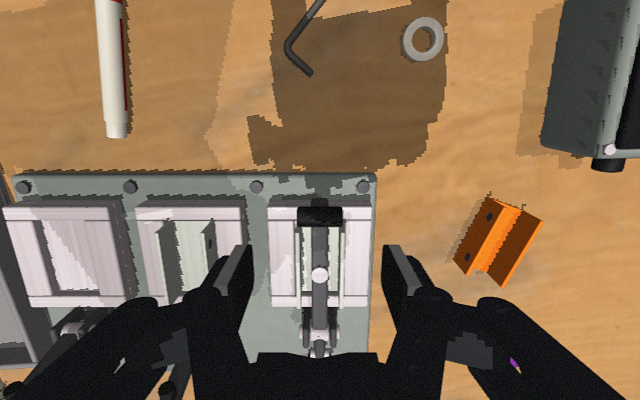

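Call:
{"op": "carry_out", "data": {
  "commands": [
    [[0.8,0.05,-0.13,0,0,0,60],[1.6,0.05,-0.13,0,0,0,60],[2.3,0.05,-0.13,0,0,0,60],[2.63,0.05,-0.13,0,0,0,50],[2.63,0.05,-0.13,0,0,0,40]]
  ]
}}

```text
t: 12.05
tcp_pos: [0.4951, 0.0921, 0.0415]
tool_rot: [0.057, 0.705, -0.057, 0.704]
force: [0.1, -0.6, 0.6]
finger_gap: 0.472
```

Call:
{"op": "carry_out", "data": {
  "commands": [
    [[0,0,0,0,0,0,30],[0,0,0,0,0,0,20],[0,0,0,0,0,0,20],[0,0,0,0,0,0,20],[0,0,0,0,0,0,20]]
  ]
}}

```text
t: 12.55
tcp_pos: [0.496, 0.0922, 0.0428]
tool_rot: [0.057, 0.704, -0.057, 0.705]
force: [0.5, -0.3, 3.4]
finger_gap: 0.314
```

Call:
{"op": "carry_out", "data": {
  "commands": [
    [[-0.51,0,0.15,0,0,0,20],[-1.0,0,0.37,0,0,0,20],[-1.46,0,0.64,0,0,0,20],[-1.87,0,0.97,0,0,0,20],[-2.25,0,1.35,0,0,0,20]]
  ]
}}

```text
t: 13.05
tcp_pos: [0.5253, 0.0874, 0.097]
tool_rot: [0.057, 0.708, -0.057, 0.702]
force: [-1.3, 1.4, -8.2]
finger_gap: 0.313
```

Call:
{"op": "carry_out", "data": {
  "commands": [
    [[-0.33,0,0.42,0,0,0,20],[-0.6,0,0.88,0,0,0,20],[-0.81,0,1.37,0,0,0,20],[-0.95,0,1.88,0,0,0,20],[-1.04,0,2.41,0,0,0,20]]
  ]
}}

```text
t: 13.55
tcp_pos: [0.5862, 0.0777, 0.1247]
tool_rot: [0.057, 0.707, -0.057, 0.703]
force: [-0.5, 1.5, 2.3]
finger_gap: 0.308
```

```bash
python3 - <<'E'
from h import *
info();w=snap('wrist','pics/w9.png')
E
```

```text
t 13.55 p [0.5862 0.0777 0.1247] heading y 1.41 xaxis [-0.0052  0.0006 -1.    ] F [-0.4756  1.5188  2.2781] gap 0.308 q [-0.0572  0.6228  1.6084  0.0004  0.9156 -1.468 ]
```

View pics/w9.png

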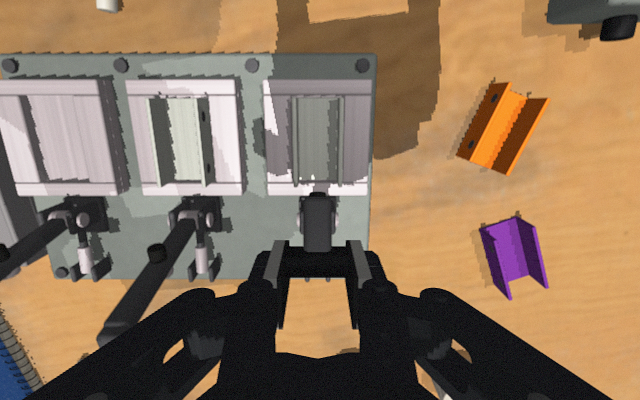

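Call:
{"op": "carry_out", "data": {
  "commands": [
    [[0,0,0.53,0,0,0,20],[0.03,0,1.06,0,0,0,20],[0.12,0,1.48,0,0,0,20],[0.12,0,1.48,0,0,0,50],[0.12,0,1.48,0,0,0,60]]
  ]
}}

```text
t: 14.1
tcp_pos: [0.6237, 0.0713, 0.1205]
tool_rot: [0.057, 0.706, -0.057, 0.704]
force: [0.1, 0.0, -0.4]
finger_gap: 0.637
```

Call:
{"op": "carry_out", "data": {
  "commands": [
    [[0.12,0,0,0,0,0,60],[-0.6,0,0,0,0,0,60],[-1.4,0,0,0,0,0,60],[-2.2,0,0,0,0,0,60],[-2.2,0,0,0,0,0,60]]
  ]
}}

```text
t: 14.6
tcp_pos: [0.626, 0.0714, 0.1787]
tool_rot: [0.057, 0.703, -0.057, 0.707]
force: [-0.1, 0.9, -0.4]
finger_gap: 0.703
```

```bash
python3 - <<'E'
from h import *
info()
print(plan([.500,.0925,.22],down(1.409)))
E
```

```text
t 14.6 p [0.626  0.0714 0.1787] heading y 1.41 xaxis [ 0.0049 -0.0003 -1.    ] F [-0.0753  0.9433 -0.3919] gap 0.703 q [-0.0636  0.5925  1.4737  0.      1.0705 -1.474 ]
(array([-1.68,  0.03, -5.1 ]), array([ 0.02,  0.06, -0.01]), 'dist mm', 134, 'deg', np.float64(0.3))
```

Call:
{"op": "carry_out", "data": {
  "commands": [
    [[-0.5,0,-1.2,0,0,0,60],[-1.2,0,-2.5,0,0,0,60],[-1.6,0,-3.8,0,0,0,60],[-1.6,0,-5.1,0,0,0,60],[-1.6,0,-5.1,0,0,0,60]]
  ]
}}

```text
t: 15.1
tcp_pos: [0.4923, 0.0927, 0.215]
tool_rot: [0.056, 0.708, -0.056, 0.702]
force: [-0.5, -0.5, 0.2]
finger_gap: 0.704
```

```bash
python3 - <<'E'
from h import *
info();w=snap('wrist','pics/w10.png')
n0=np.array([.5405,.0845]);n1=np.array([.525,-.0085])
print(proj(w,[[*n0,.048],[*n1,.048]]))
snap('scene','pics/s10.png',(200,150,440,310),3)
E
```

```text
t 15.1 p [0.4923 0.0927 0.215 ] heading y 1.411 xaxis [-0.0084  0.0005 -1.    ] F [-0.4903 -0.5118  0.1961] gap 0.704 q [-0.0374  0.3875  1.7513  0.0002  1.0112 -1.449 ]
[[317.1212 224.2065]
 [224.3013 223.7298]]
```

View pics/w10.png

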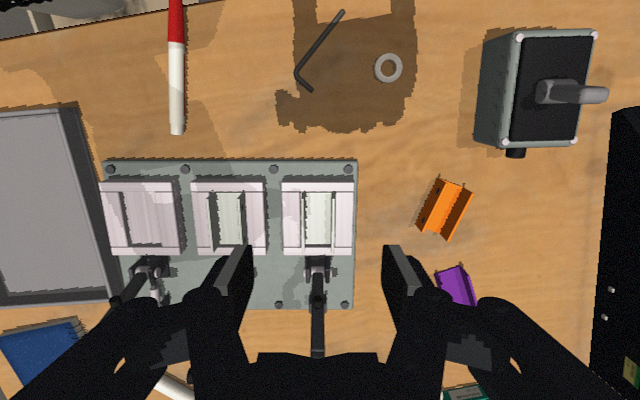

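View pics/s10.png

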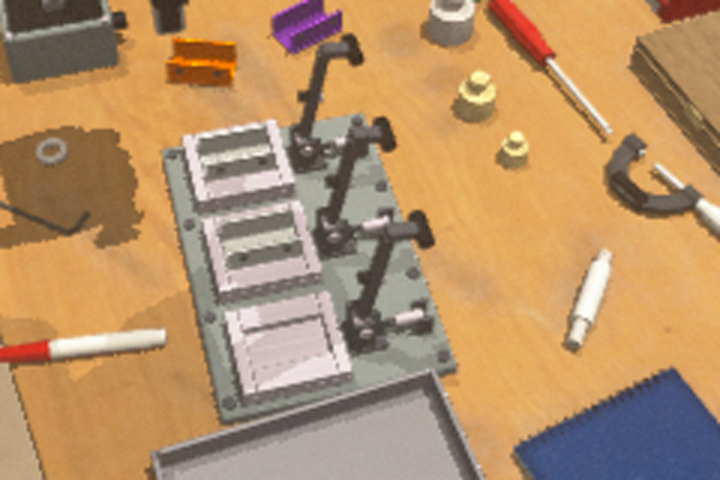

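```bash
python3 - <<'E'
from h import *
info();print(plan([.5407,.0846,.10],down(1.409)))
E
```

```text
t 15.2 p [0.498  0.0919 0.2157] heading y 1.411 xaxis [-0.0009 -0.0001 -1.    ] F [ 0.6519 -0.9193 -0.2008] gap 0.703 q [-0.0385  0.3907  1.7427 -0.0001  1.0091 -1.4491]
(array([ 4.63, -0.01,  1.74]), array([ 0.02, -0.01,  0.  ]), 'dist mm', 124, 'deg', np.float64(0.1))
```

Call:
{"op": "carry_out", "data": {
  "commands": [
    [[1.2,0,0.6,0,0,0,55],[2.5,0,1.2,0,0,0,55],[3.8,0,1.7,0,0,0,55],[4.6,0,1.7,0,0,0,55],[4.6,0,1.7,0,0,0,55]]
  ]
}}

```text
t: 15.7
tcp_pos: [0.54, 0.0845, 0.0976]
tool_rot: [0.057, 0.707, -0.057, 0.703]
force: [0.4, 0.4, -0.1]
finger_gap: 0.64
```

Call:
{"op": "carry_out", "data": {
  "commands": [
    [[0,0,0,0,0,0,50],[0,0,0,0,0,0,50],[0,0,0,0,0,0,50],[0,0,0,0,0,0,50],[0,0,0,0,0,0,50]]
  ]
}}

```text
t: 16.2
tcp_pos: [0.5413, 0.0849, 0.1022]
tool_rot: [0.057, 0.704, -0.057, 0.705]
force: [-0.0, -0.1, 0.1]
finger_gap: 0.583
```

```bash
python3 - <<'E'
from h import *
info();w=snap('wrist','pics/w11.png')
print(proj(w,[[.5407,.0846,.048]]),plan([.5407,.0846,.0305],down(1.409)))
E
```

```text
t 16.2 p [0.5413 0.0849 0.1022] heading y 1.41 xaxis [ 0.0016 -0.0001 -1.    ] F [-0.0389 -0.0647  0.1314] gap 0.583 q [-0.0484  0.612   1.7387  0.      0.7893 -1.4587]
[[316.774  215.3593]] (array([ 2.86, -0.02, -0.02]), array([ 0.02,  0.01, -0.  ]), 'dist mm', 72, 'deg', np.float64(0.1))
```

View pics/w11.png

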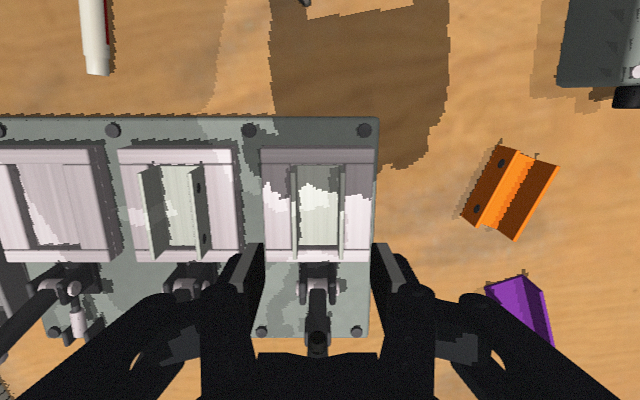

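Call:
{"op": "carry_out", "data": {
  "commands": [
    [[0.9,0,0,0,0,0,50],[1.7,0,0,0,0,0,50],[2.3,0,0,0,0,0,50],[2.7,0,0,0,0,0,50],[2.7,0,0,0,0,0,50]]
  ]
}}

```text
t: 16.75
tcp_pos: [0.5401, 0.0849, 0.0328]
tool_rot: [0.057, 0.706, -0.057, 0.704]
force: [0.3, 0.9, -0.6]
finger_gap: 0.583
```

```bash
python3 - <<'E'
from h import *
info();w=snap('wrist','pics/w12.png')
E
```

```text
t 16.75 p [0.5401 0.0849 0.0328] heading y 1.41 xaxis [-0.0023  0.0001 -1.    ] F [ 0.3353  0.8563 -0.638 ] gap 0.583 q [-0.0485  0.7319  1.7678 -0.      0.6442 -1.4587]
```

View pics/w12.png

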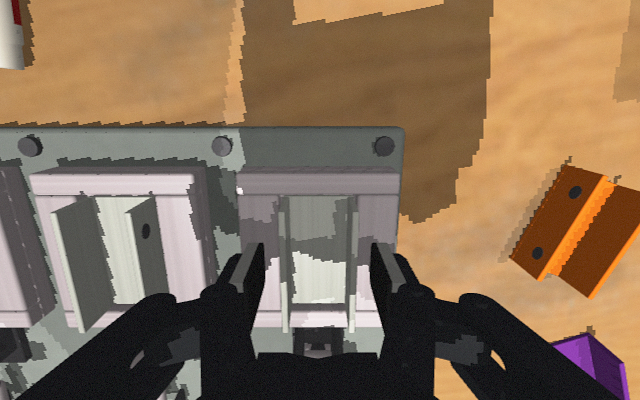

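Call:
{"op": "carry_out", "data": {
  "commands": [
    [[0.1,0,0,0,0,0,45],[0.1,0,0,0,0,0,35],[0.1,0,0,0,0,0,25],[0.1,0,0,0,0,0,25],[0.1,0,0,0,0,0,25]]
  ],
  "force": 70
}}

```text
t: 17.3
tcp_pos: [0.5414, 0.0849, 0.0323]
tool_rot: [0.057, 0.704, -0.057, 0.705]
force: [-0.3, -0.2, 7.1]
finger_gap: 0.381
```

```bash
python3 - <<'E'
from h import *
info();w=snap('wrist','pics/w13.png')
E
```

```text
t 17.3 p [0.5414 0.0849 0.0323] heading y 1.41 xaxis [ 0.0015 -0.0001 -1.    ] F [-0.3474 -0.1572  7.0624] gap 0.381 q [-0.0485  0.7331  1.7675 -0.      0.6395 -1.4587]
```

View pics/w13.png

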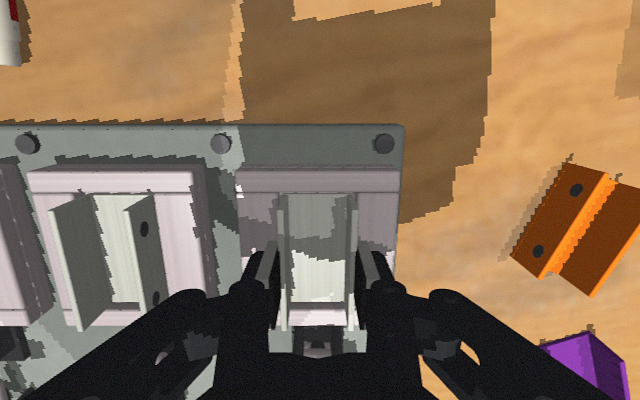

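Call:
{"op": "carry_out", "data": {
  "commands": [
    [[-0.2,0,0,0,0,0,25],[-0.5,0,0,0,0,0,25],[-1.0,0,0,0,0,0,25],[-1.5,0,0,0,0,0,25],[-2.2,0,0,0,0,0,25]]
  ]
}}

```text
t: 17.85
tcp_pos: [0.5406, 0.0849, 0.0873]
tool_rot: [0.057, 0.705, -0.057, 0.705]
force: [0.3, -0.5, -1.0]
finger_gap: 0.38
```

Call:
{"op": "carry_out", "data": {
  "commands": [
    [[-0.8,0,0,0,0,0,25],[-1.6,0,0,0,0,0,25],[-2.6,0,0,0,0,0,25],[-3.6,0,0,0,0,0,25],[-3.6,0,0,0,0,0,25]]
  ]
}}

```text
t: 18.35
tcp_pos: [0.5435, 0.0849, 0.1806]
tool_rot: [0.057, 0.702, -0.057, 0.708]
force: [0.4, -0.6, -0.4]
finger_gap: 0.379
```

```bash
python3 - <<'E'
from h import *
info();w=snap('wrist','pics/w14.png'); t=snap('top','pics/t14.png')
s=snap('scene','pics/s14.png')
E
```

```text
t 18.35 p [0.5435 0.0849 0.1806] heading y 1.41 xaxis [ 0.0089 -0.0004 -1.    ] F [ 0.374  -0.5622 -0.4456] gap 0.379 q [-0.0483  0.4911  1.6799  0.0001  0.9617 -1.4587]
```

View pics/w14.png

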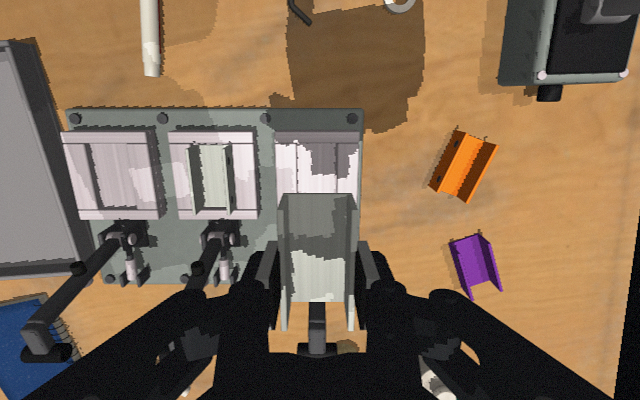

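View pics/t14.png

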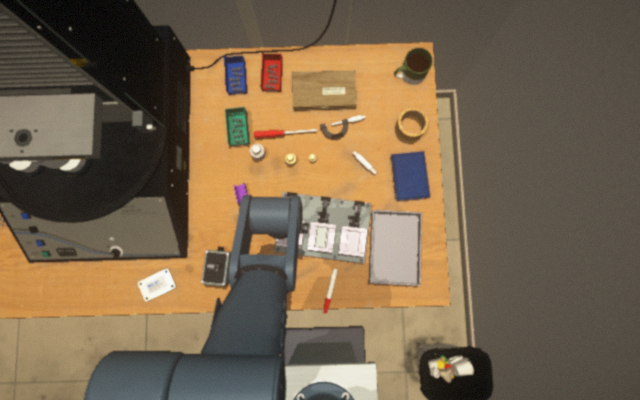

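View pics/s14.png

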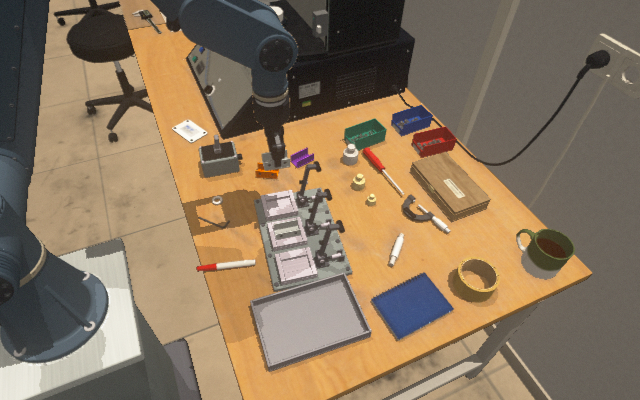

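```bash
python3 - <<'E'
from h import *
t=snap('top','pics/t15.png',(350,190,450,300),6);s=snap('scene','pics/s15.png',(230,260,390,380),5)
E
```

```text
(no output)
```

View pics/t15.png

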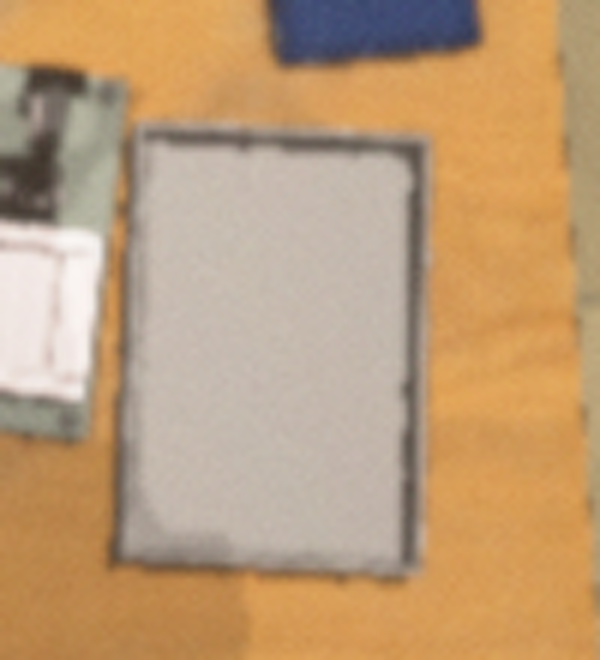

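View pics/s15.png

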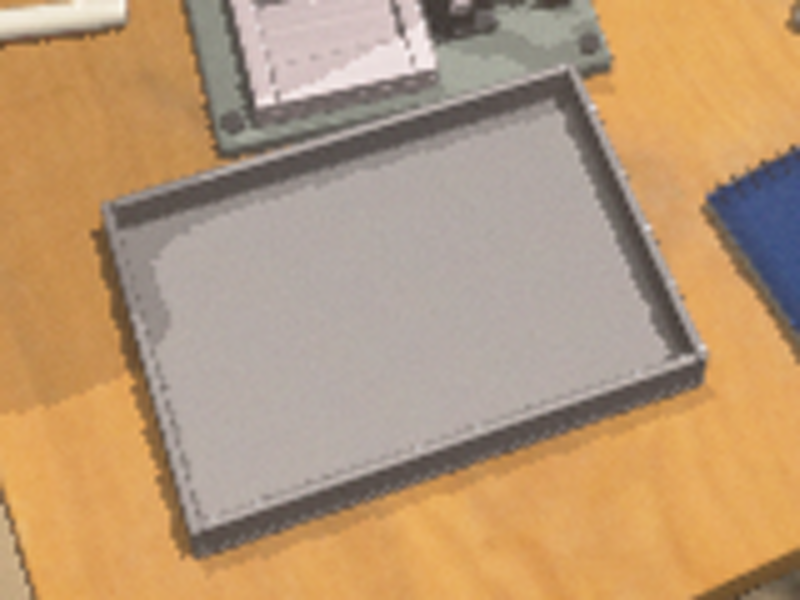

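```bash
python3 - <<'E'
from h import *
t=snap('top');s=snap('scene')
w=ray(t,(np.array([[132,122],[432,130],[420,575],[117,562]])+.5)/6+[349.5,189.5],.028);print(w,w.mean(0))
w2=ray(s,(np.array([[573,68],[705,352],[198,535],[105,207]])+.5)/5+[229.5,259.5],.028);print(w2,w2.mean(0))
info()
c=(w.mean(0)+w2.mean(0))/2; ax=(w[0]+w[1]-w[2]-w[3])[:2];ax/=np.linalg.norm(ax);print(ax)
for k in (.05,-.05):
  p=c[:2]+ax*k;print(p,plan([*p,.15],down(1.409+0.08)))
E
```

```text
[[ 0.601  -0.1636  0.028 ]
 [ 0.5923 -0.3145  0.028 ]
 [ 0.3718 -0.2953  0.028 ]
 [ 0.3825 -0.1465  0.028 ]] [ 0.4869 -0.23    0.028 ]
[[ 0.6011 -0.1707  0.028 ]
 [ 0.5906 -0.3128  0.028 ]
 [ 0.3756 -0.299   0.028 ]
 [ 0.3864 -0.1522  0.028 ]] [ 0.4884 -0.2337  0.028 ]
t 18.7 p [0.5401 0.0849 0.1752] heading y 1.41 xaxis [-0.0026  0.0001 -1.    ] F [-0.8862 -0.7077 -1.2532] gap 0.379 q [-0.0486  0.4989  1.6848 -0.      0.9606 -1.4587]
[ 0.9966 -0.0823]
[ 0.5375 -0.236 ] (array([  1.01, -12.68,   1.95]), array([-0.9 , -0.03,  0.  ]), 'dist mm', 322, 'deg', np.float64(4.5))
[ 0.4378 -0.2277] (array([  1.02, -13.  ,  -2.04]), array([-0.9 , -0.03,  0.  ]), 'dist mm', 330, 'deg', np.float64(4.5))
```

Call:
{"op": "carry_out", "data": {
  "commands": [
    [[0,-0.8,0.1,0,0,0,25],[0,-2.2,0.35,0,0,0,25],[0,-3.6,0.55,0,0,0,25],[0,-5.0,0.75,0,0,0,25],[0,-6.4,0.95,0,0,0,25]]
  ]
}}

```text
t: 19.2
tcp_pos: [0.5382, -0.078, 0.1755]
tool_rot: [0.057, 0.705, -0.056, 0.704]
force: [0.2, 0.5, -1.5]
finger_gap: 0.379
```

Call:
{"op": "carry_out", "data": {
  "commands": [
    [[0,-1.4,0.2,0,0,0,25],[0,-2.8,0.4,0,0,0,25],[0,-4.2,0.6,0,0,0,25],[0,-5.5,0.8,0,0,0,25],[0,-6.3,1.0,0,0,0,25]]
  ]
}}

```text
t: 19.7
tcp_pos: [0.5378, -0.2387, 0.1755]
tool_rot: [0.058, 0.705, -0.057, 0.704]
force: [1.4, 0.0, -0.8]
finger_gap: 0.378
```

Call:
{"op": "carry_out", "data": {
  "commands": [
    [[0.8,0,0,0,0,0,25],[1.6,0,0,0,0,0,25],[2.4,0,0,0,0,0,25],[3.2,0,0,0,0,0,25],[3.2,0,0,0,0,0,25]]
  ]
}}

```text
t: 20.2
tcp_pos: [0.5362, -0.2345, 0.0932]
tool_rot: [0.058, 0.707, -0.055, 0.703]
force: [-0.9, 0.1, -1.1]
finger_gap: 0.379
```

```bash
python3 - <<'E'
from h import *
info();print(plan([.5375,-.236,.02]))
w=snap('wrist','pics/w16.png'); 
E
```

```text
t 20.2 p [ 0.5362 -0.2345  0.0932] heading y 1.41 xaxis [-0.0062  0.0046 -1.    ] F [-0.8578  0.1307 -1.118 ] gap 0.379 q [-0.6032  0.6646  1.6406  0.0003  0.8442 -2.0138]
(array([ 2.93, -0.06,  0.08]), array([0., 0., 0.]), 'dist mm', 73, 'deg', np.float64(0.0))
```

View pics/w16.png

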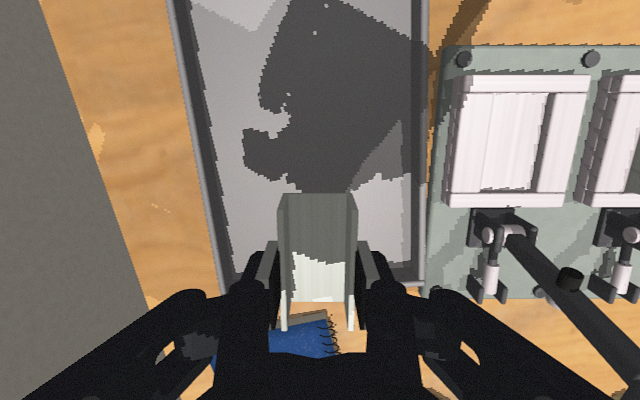

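Call:
{"op": "carry_out", "data": {
  "commands": [
    [[0.8,0,0,0,0,0,25],[1.5,0,0,0,0,0,25],[2.1,0,0,0,0,0,25],[2.5,0,0,0,0,0,25],[2.7,0,0,0,0,0,25]]
  ]
}}

```text
t: 20.75
tcp_pos: [0.5382, -0.2362, 0.0283]
tool_rot: [0.057, 0.705, -0.057, 0.705]
force: [-0.3, -0.2, -0.6]
finger_gap: 0.375
```

Call:
{"op": "carry_out", "data": {
  "commands": [
    [[0.1,0,0,0,0,0,25],[0.2,0,0,0,0,0,25],[0.3,0,0,0,0,0,25],[0.3,0,0,0,0,0,25],[0.3,0,0,0,0,0,25]]
  ]
}}

```text
t: 21.25
tcp_pos: [0.5384, -0.2364, 0.0216]
tool_rot: [0.057, 0.705, -0.057, 0.705]
force: [0.5, 0.6, -1.3]
finger_gap: 0.378
```

Continue down 5 mm, watching for contact, then release.

Call:
{"op": "carry_out", "data": {
  "commands": [
    [[0.05,0,0,0,0,0,25],[0.1,0,0,0,0,0,25],[0.15,0,0,0,0,0,25],[0.2,0,0,0,0,0,25],[0.2,0,0,0,0,0,25]]
  ]
}}

```text
t: 21.75
tcp_pos: [0.5381, -0.2362, 0.0161]
tool_rot: [0.057, 0.705, -0.057, 0.705]
force: [-0.3, 0.8, -1.2]
finger_gap: 0.379
```

Call:
{"op": "carry_out", "data": {
  "commands": [
    [[0.02,0,0,0,0,0,30],[0.02,0,0,0,0,0,36],[0,0,0,0,0,0,42],[0,0,0,0,0,0,50],[0,0,0,0,0,0,50]]
  ]
}}

```text
t: 22.25
tcp_pos: [0.5384, -0.2364, 0.0165]
tool_rot: [0.057, 0.705, -0.057, 0.705]
force: [-0.5, 0.1, -0.1]
finger_gap: 0.585
```

Call:
{"op": "carry_out", "data": {
  "commands": [
    [[-0.8,0,0,0,0,0,50],[-2.0,0,0,0,0,0,50],[-3.4,0,0,0,0,0,50],[-4.8,0,0,0,0,0,50],[-6.2,0,0,0,0,0,50]]
  ]
}}

```text
t: 22.75
tcp_pos: [0.538, -0.2362, 0.1727]
tool_rot: [0.057, 0.705, -0.057, 0.705]
force: [0.6, -0.1, 0.2]
finger_gap: 0.584
```

```bash
python3 - <<'E'
from h import *
info();w=snap('wrist','pics/w17.png')
print(plan([.5252,-.0085,.20],down(1.409)))
E
```

```text
t 22.75 p [ 0.538  -0.2362  0.1727] heading y 1.41 xaxis [-0.0003  0.0002 -1.    ] F [ 0.6245 -0.07    0.2176] gap 0.584 q [-0.6037  0.5499  1.5859 -0.      1.0062 -2.0139]
(array([-0.91,  8.96, -2.09]), array([0.02, 0.12, 0.06]), 'dist mm', 231, 'deg', np.float64(0.6))
```

View pics/w17.png

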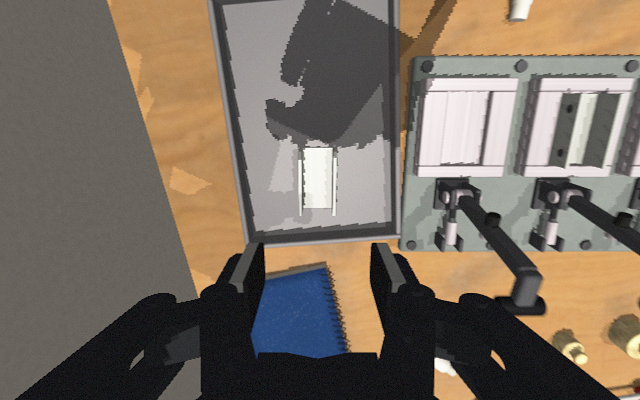

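Call:
{"op": "carry_out", "data": {
  "commands": [
    [[-0.6,1.4,-0.5,0,0,0,50],[-0.9,3.2,-1.0,0,0,0,50],[-0.9,5.0,-1.5,0,0,0,50],[-0.9,6.8,-2.09,0,0,0,50],[-0.9,8.5,-2.09,0,0,0,50]]
  ]
}}

```text
t: 23.3
tcp_pos: [0.5182, -0.016, 0.1938]
tool_rot: [0.057, 0.706, -0.057, 0.704]
force: [0.3, -0.7, -0.8]
finger_gap: 0.585
```

Call:
{"op": "carry_out", "data": {
  "commands": [
    [[0.6,0.44,0,0,0,0,50],[1.6,0.44,0,0,0,0,50],[2.8,0.44,0,0,0,0,50],[4.0,0.44,0,0,0,0,50],[4.0,0.44,0,0,0,0,50]]
  ]
}}

```text
t: 23.8
tcp_pos: [0.5195, -0.0067, 0.0907]
tool_rot: [0.057, 0.708, -0.056, 0.702]
force: [-0.4, -0.1, -0.1]
finger_gap: 0.589
```

```bash
python3 - <<'E'
from h import *
info();w=snap('wrist','pics/w18.png')
print(proj(w,[[.5254,-.009,.048]]),plan([.5254,-.009,.0315],down(1.409)))
E
```

```text
t 23.8 p [ 0.5195 -0.0067  0.0907] heading y 1.41 xaxis [-0.0079  0.0018 -1.    ] F [-0.4186 -0.1192 -0.1231] gap 0.589 q [-0.2281  0.6088  1.8094 -0.0001  0.7315 -1.6384]
[[315.1323 232.7848]] (array([ 2.44, -0.05,  0.2 ]), array([ 0.01, -0.05, -0.  ]), 'dist mm', 61, 'deg', np.float64(0.3))
```

View pics/w18.png

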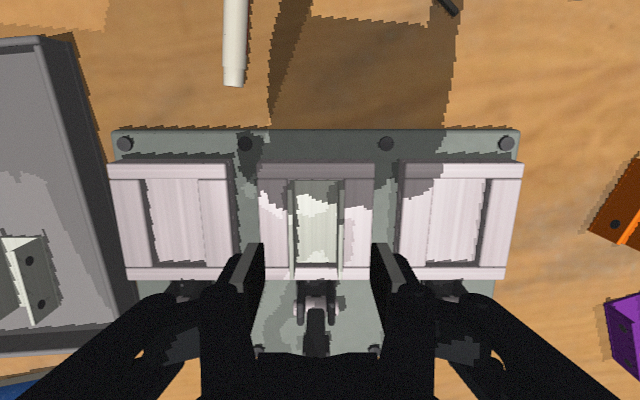

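Call:
{"op": "carry_out", "data": {
  "commands": [
    [[0.4,0,0,0,0,0,50],[0.8,0,0,0,0,0,50],[0.8,0,0,0,0,0,50],[0.8,0,0,0,0,0,50],[0.8,0,0,0,0,0,50]]
  ]
}}

```text
t: 24.35
tcp_pos: [0.5228, -0.0075, 0.0744]
tool_rot: [0.057, 0.704, -0.057, 0.705]
force: [-0.0, -0.5, 0.6]
finger_gap: 0.587
```

```bash
python3 - <<'E'
from h import *
info()
print(plan([.5254,-.009,.0315],down(1.409)))
E
```

```text
t 24.35 p [ 0.5228 -0.0075  0.0744] heading y 1.41 xaxis [ 0.0011 -0.0003 -1.    ] F [-0.0377 -0.4977  0.5787] gap 0.587 q [-0.2282  0.6386  1.8162 -0.      0.6857 -1.6383]
(array([ 1.72, -0.04,  0.11]), array([0.01, 0.01, 0.  ]), 'dist mm', 43, 'deg', np.float64(0.1))
```

Call:
{"op": "carry_out", "data": {
  "commands": [
    [[0.6,-0.04,0.11,0,0,0,50],[1.2,-0.04,0.11,0,0,0,50],[1.6,-0.04,0.11,0,0,0,50],[1.7,-0.04,0.11,0,0,0,50],[1.7,-0.04,0.11,0,0,0,50]]
  ]
}}

```text
t: 24.85
tcp_pos: [0.5246, -0.0087, 0.0306]
tool_rot: [0.057, 0.705, -0.057, 0.704]
force: [0.3, 1.0, 0.1]
finger_gap: 0.584
```

Call:
{"op": "carry_out", "data": {
  "commands": [
    [[0,0,0,0,0,0,45],[0,0,0,0,0,0,35],[0,0,0,0,0,0,25],[0,0,0,0,0,0,25],[0,0,0,0,0,0,25]]
  ]
}}

```text
t: 25.35
tcp_pos: [0.5254, -0.0088, 0.0322]
tool_rot: [0.057, 0.704, -0.057, 0.705]
force: [-1.1, 0.3, 6.6]
finger_gap: 0.381
```

Call:
{"op": "carry_out", "data": {
  "commands": [
    [[-0.2,0,0,0,0,0,25],[-0.5,0,0,0,0,0,25],[-1.0,0,0,0,0,0,25],[-1.5,0,0,0,0,0,25],[-2.2,0,0,0,0,0,25]]
  ]
}}

```text
t: 25.85
tcp_pos: [0.5247, -0.0087, 0.0873]
tool_rot: [0.057, 0.705, -0.057, 0.705]
force: [-0.1, 0.7, -0.4]
finger_gap: 0.38
```

Call:
{"op": "carry_out", "data": {
  "commands": [
    [[-0.8,0,0,0,0,0,25],[-1.6,0,0,0,0,0,25],[-2.6,0,0,0,0,0,25],[-3.6,0,0,0,0,0,25],[-3.6,0,0,0,0,0,25]]
  ]
}}

```text
t: 26.35
tcp_pos: [0.5274, -0.0092, 0.1805]
tool_rot: [0.056, 0.702, -0.057, 0.708]
force: [-0.4, 0.4, -0.8]
finger_gap: 0.378
```

```bash
python3 - <<'E'
from h import *
info();w=snap('wrist','pics/w19.png');t=snap('top','pics/t19.png',(350,190,450,300),6)
print(plan([.4378,-.2277,.15],down(1.409)))
E
```

```text
t 26.35 p [ 0.5274 -0.0092  0.1805] heading y 1.41 xaxis [ 0.0085 -0.002  -1.    ] F [-0.3504  0.4029 -0.8251] gap 0.378 q [-0.2296  0.4646  1.7352  0.0001  0.933  -1.6399]
(array([ 1.09, -9.2 , -2.05]), array([0.01, 0.02, 0.  ]), 'dist mm', 237, 'deg', np.float64(0.1))
```

View pics/w19.png

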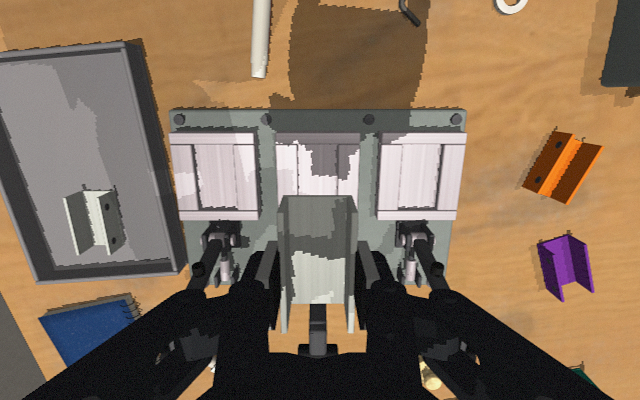

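View pics/t19.png

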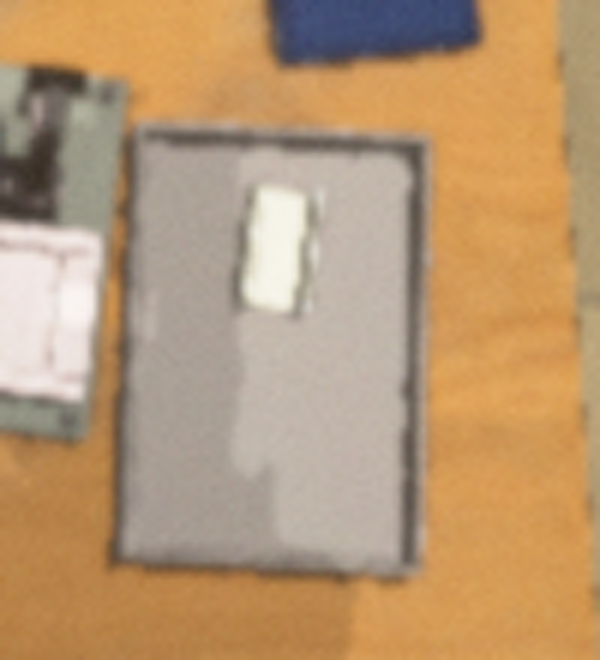

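Call:
{"op": "carry_out", "data": {
  "commands": [
    [[0,-0.8,-0.1,0,0,0,25],[0,-2.2,-0.5,0,0,0,25],[0,-3.6,-0.9,0,0,0,25],[0,-5.0,-1.3,0,0,0,25],[0,-6.4,-1.6,0,0,0,25]]
  ]
}}

```text
t: 26.95
tcp_pos: [0.4579, -0.1606, 0.175]
tool_rot: [0.057, 0.706, -0.056, 0.704]
force: [0.8, -1.0, -0.5]
finger_gap: 0.378
```

Call:
{"op": "carry_out", "data": {
  "commands": [
    [[0,-1.2,-0.2,0,0,0,25],[0,-2.2,-0.3,0,0,0,25],[0.2,-2.9,-0.35,0,0,0,25],[1.0,-2.9,-0.35,0,0,0,25],[1.8,-2.9,-0.35,0,0,0,25]]
  ]
}}

```text
t: 27.45
tcp_pos: [0.4389, -0.231, 0.13]
tool_rot: [0.058, 0.705, -0.057, 0.704]
force: [-0.2, 0.2, -1.1]
finger_gap: 0.383
```

Call:
{"op": "carry_out", "data": {
  "commands": [
    [[0.5,0,0,0,0,0,25],[1.0,0,0,0,0,0,25],[1.0,0,0,0,0,0,25],[1.0,0,0,0,0,0,25],[1.0,0,0,0,0,0,25]]
  ]
}}

```text
t: 27.95
tcp_pos: [0.4397, -0.2305, 0.1065]
tool_rot: [0.057, 0.705, -0.057, 0.705]
force: [0.5, 1.2, -1.1]
finger_gap: 0.383
```

```bash
python3 - <<'E'
from h import *
info();w=snap('wrist','pics/w20.png')
print(plan([.438,-.230,.016],down(1.409)))
E
```

```text
t 27.95 p [ 0.4397 -0.2305  0.1065] heading y 1.41 xaxis [ 0.0001 -0.0001 -1.    ] F [ 0.5283  1.1585 -1.1184] gap 0.383 q [-0.7083  0.5582  1.8635 -0.      0.7198 -2.1185]
(array([ 3.63,  0.01, -0.08]), array([0.01, 0.01, 0.  ]), 'dist mm', 91, 'deg', np.float64(0.1))
```

View pics/w20.png

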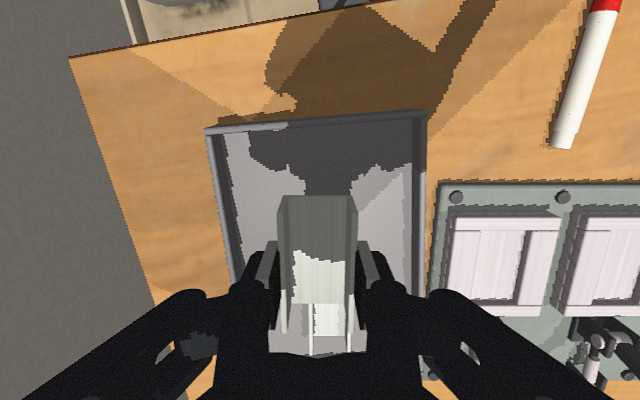

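Call:
{"op": "carry_out", "data": {
  "commands": [
    [[0.8,0,0,0,0,0,25],[1.6,0,0,0,0,0,25],[2.4,0,0,0,0,0,25],[2.9,0,0,0,0,0,25],[3.1,0,0,0,0,0,25]]
  ]
}}

```text
t: 28.5
tcp_pos: [0.4395, -0.2303, 0.0282]
tool_rot: [0.057, 0.705, -0.056, 0.705]
force: [-0.3, 0.2, -0.6]
finger_gap: 0.379
```

Call:
{"op": "carry_out", "data": {
  "commands": [
    [[0.1,0,0,0,0,0,25],[0.2,0,0,0,0,0,25],[0.3,0,0,0,0,0,25],[0.35,0,0,0,0,0,25],[0.35,0,0,0,0,0,25]]
  ]
}}

```text
t: 29.0
tcp_pos: [0.4398, -0.2306, 0.0203]
tool_rot: [0.057, 0.705, -0.057, 0.705]
force: [0.1, -0.2, -1.2]
finger_gap: 0.377
```

Call:
{"op": "carry_out", "data": {
  "commands": [
    [[0.05,0,0,0,0,0,25],[0.1,0,0,0,0,0,25],[0.14,0,0,0,0,0,25],[0.14,0,0,0,0,0,25],[0.14,0,0,0,0,0,25]]
  ]
}}

```text
t: 29.5
tcp_pos: [0.4396, -0.2305, 0.0166]
tool_rot: [0.057, 0.705, -0.057, 0.705]
force: [-0.8, -0.0, -1.5]
finger_gap: 0.376
```

Call:
{"op": "carry_out", "data": {
  "commands": [
    [[0.02,0,0,0,0,0,30],[0.02,0,0,0,0,0,36],[0,0,0,0,0,0,42],[0,0,0,0,0,0,50],[0,0,0,0,0,0,50]]
  ]
}}

```text
t: 30.0
tcp_pos: [0.4398, -0.2305, 0.0167]
tool_rot: [0.057, 0.705, -0.057, 0.705]
force: [-0.7, 0.6, -0.4]
finger_gap: 0.586
```

Call:
{"op": "carry_out", "data": {
  "commands": [
    [[-0.8,0,0,0,0,0,50],[-2.4,0,0,0,0,0,50],[-4.2,0,0,0,0,0,50],[-6.0,0,0,0,0,0,50],[-7.6,0,0,0,0,0,50]]
  ]
}}

```text
t: 30.5
tcp_pos: [0.4395, -0.2304, 0.2088]
tool_rot: [0.057, 0.705, -0.057, 0.705]
force: [-0.1, -0.6, -0.8]
finger_gap: 0.582
```

```bash
python3 - <<'E'
from h import *
info();w=snap('wrist','pics/w21.png')
t=snap('top','pics/t21.png',(190,180,450,320),3);s=snap('scene','pics/s21.png',(180,110,290,200),7)
E
```

```text
t 30.5 p [ 0.4395 -0.2304  0.2088] heading y 1.41 xaxis [ 0.0007 -0.0006 -1.    ] F [-0.1368 -0.5558 -0.8388] gap 0.582 q [-0.7083  0.387   1.7755 -0.      0.9781 -2.1186]
```

View pics/w21.png

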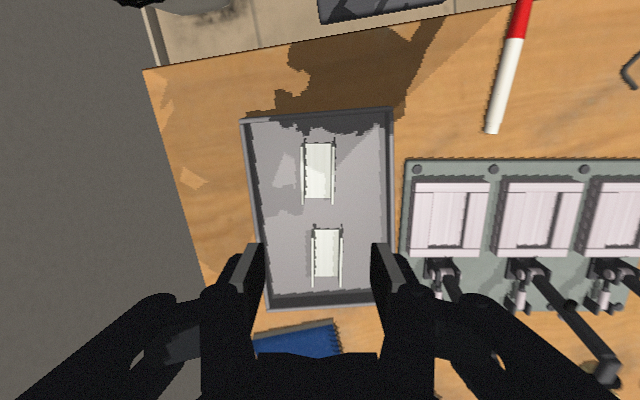

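View pics/t21.png

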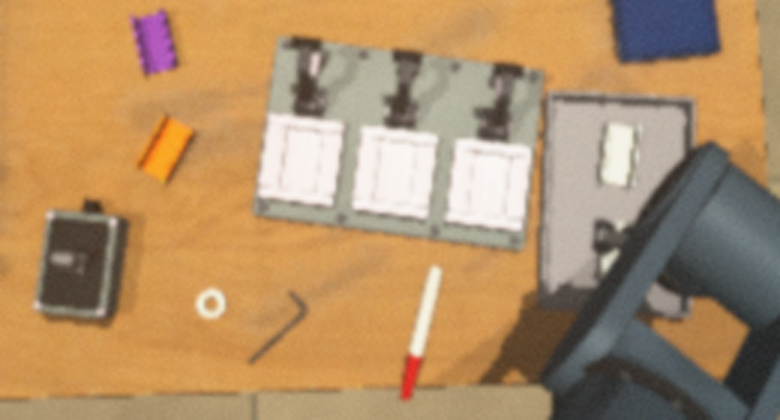

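View pics/s21.png

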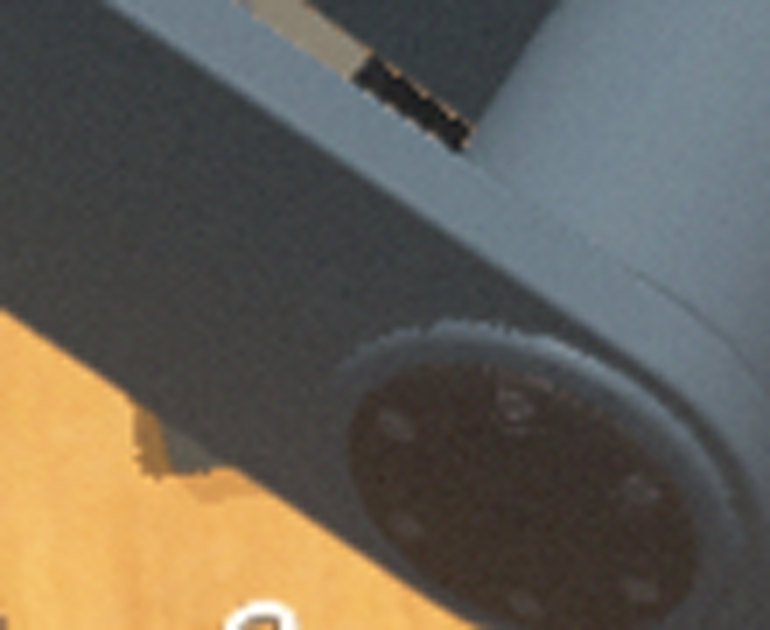

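```bash
python3 - <<'E'
from h import *
print(plan([.41,.28,.28],down(1.41)))
E
```

```text
(array([-2.93, 19.99, -4.48]), array([0.  , 0.07, 0.04]), 'dist mm', 517, 'deg', np.float64(0.4))
```

Call:
{"op": "carry_out", "data": {
  "commands": [
    [[-0.6,1.6,-0.4,0,0,0,40],[-1.2,3.4,-0.8,0,0,0,20],[-1.8,5.2,-1.2,0,0,0,0],[-2.4,7.0,-1.6,0,0,0,0],[-2.9,8.8,-2.0,0,0,0,0]]
  ]
}}

```text
t: 31.15
tcp_pos: [0.4242, -0.0035, 0.2783]
tool_rot: [0.057, 0.706, -0.057, 0.704]
force: [0.7, -0.6, 0.9]
finger_gap: -0.004
```

Call:
{"op": "carry_out", "data": {
  "commands": [
    [[0,1.8,-0.4,0,0,0,0],[0,3.6,-0.8,0,0,0,0],[0,5.4,-1.2,0,0,0,0],[0,7.2,-1.6,0,0,0,0],[0,8.8,-2.0,0,0,0,0]]
  ]
}}

```text
t: 31.65
tcp_pos: [0.4099, 0.2217, 0.2775]
tool_rot: [0.056, 0.706, -0.057, 0.704]
force: [1.5, -0.4, -0.1]
finger_gap: -0.001
```

Call:
{"op": "carry_out", "data": {
  "commands": [
    [[0,1.2,-0.3,0,0,0,0],[0,2.2,-0.4,0,0,0,0],[0,2.2,-0.4,0,0,0,0],[0,2.2,-0.4,0,0,0,0],[0,2.2,-0.4,0,0,0,0]]
  ]
}}

```text
t: 32.15
tcp_pos: [0.4096, 0.2746, 0.2781]
tool_rot: [0.056, 0.706, -0.058, 0.704]
force: [0.3, 0.3, -0.3]
finger_gap: -0.001
```

```bash
python3 - <<'E'
from h import *
info();w=snap('wrist','pics/w22.png')
E
```

```text
t 32.15 p [0.4096 0.2746 0.2781] heading y 1.409 xaxis [-0.0023 -0.0014 -1.    ] F [ 0.3151  0.2624 -0.2713] gap -0.001 q [ 0.3638  0.2917  1.6948 -0.0005  1.1578 -1.0454]
```

View pics/w22.png

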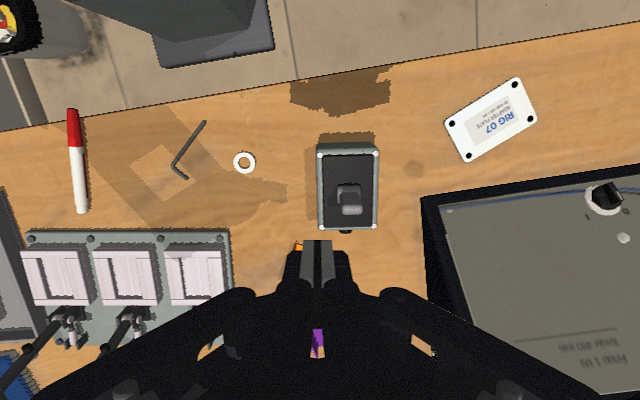

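```bash
python3 - <<'E'
from h import *
w=snap('wrist','pics/w22c.png',(300,130,400,240),6)
t=snap('top');s=snap('scene')
m=ray(w,[[317,148],[379,147],[378,228],[318,228]],.063);print(m,m.mean(0))
d=(m[2]+m[3]-m[0]-m[1]);print('yaw',np.arctan2(d[1],d[0]))
print('machine',ray(t,[[188,260],[188,100]],0.1), ray(t,[[188,260]],0.), ray(s,[[222,138]],0))
print('tool axis', proj(w,[[.4096,.2746,.278]]))
E
```

```text
[[0.3899 0.2771 0.063 ]
 [0.3998 0.3443 0.063 ]
 [0.4946 0.3328 0.063 ]
 [0.4832 0.2629 0.063 ]] [0.4419 0.3043 0.063 ]
yaw -0.1354088164569486
machine [[0.4649 0.369  0.1   ]
 [0.9382 0.3751 0.1   ]] [[0.4674 0.4006 0.    ]] [[0.4807 0.4227 0.    ]]
tool axis [[317.4823 254.4312]]
```

View pics/w22c.png

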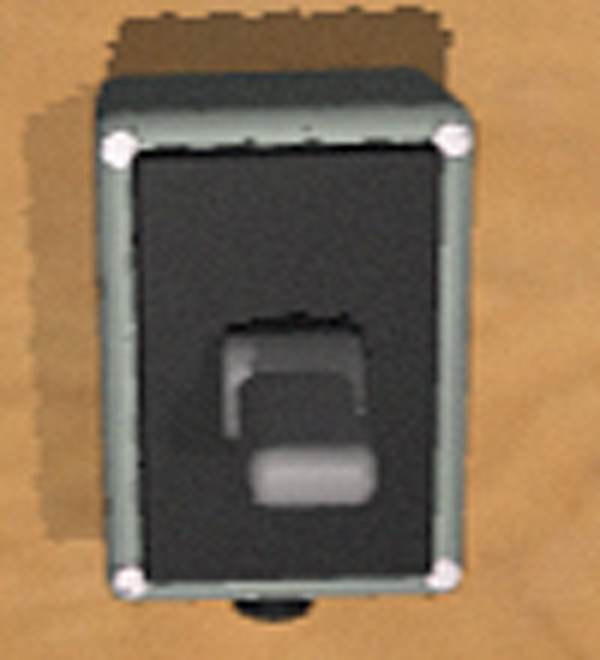

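```bash
python3 - <<'E'
from h import *
info();print(plan([.4796,.2975,.15],down(1.433)))
E
```

```text
t 32.35 p [0.4103 0.2748 0.2791] heading y 1.409 xaxis [-0.0003 -0.0002 -1.    ] F [-0.0799  0.0675  0.5771] gap 0.002 q [ 0.3634  0.2905  1.6936 -0.0001  1.1579 -1.0451]
(array([5.16, 1.35, 2.59]), array([-0.28, -0.  ,  0.  ]), 'dist mm', 148, 'deg', np.float64(1.4))
```

Call:
{"op": "carry_out", "data": {
  "commands": [
    [[0.3,0.5,1.0,-0.28,0,0,0],[1.0,1.0,2.0,-0.28,0,0,0],[2.4,1.35,2.59,-0.28,0,0,0],[3.8,1.35,2.59,-0.28,0,0,0],[5.0,1.35,2.59,-0.28,0,0,0]]
  ]
}}

```text
t: 32.85
tcp_pos: [0.4801, 0.298, 0.1525]
tool_rot: [0.048, 0.706, -0.049, 0.705]
force: [-0.3, 0.4, 0.4]
finger_gap: -0.001
```

Call:
{"op": "carry_out", "data": {
  "commands": [
    [[0.2,0,0,0,0,0,0],[0.2,0,0,0,0,0,0],[0.2,0,0,0,0,0,0],[0.2,0,0,0,0,0,0],[0.2,0,0,0,0,0,0]]
  ]
}}

```text
t: 33.35
tcp_pos: [0.4805, 0.299, 0.1508]
tool_rot: [0.049, 0.704, -0.048, 0.707]
force: [-0.3, 0.4, -0.4]
finger_gap: 0.001
```

```bash
python3 - <<'E'
from h import *
info();w=snap('wrist','pics/w23.png');s=snap('scene','pics/s23.png',(160,60,320,200),5)
E
```

```text
t 33.35 p [0.4805 0.299  0.1508] heading y 1.435 xaxis [ 0.003   0.0011 -1.    ] F [-0.275   0.3816 -0.4285] gap 0.001 q [ 0.3593  0.5544  1.6614 -0.      0.9226 -1.0754]
```

View pics/w23.png

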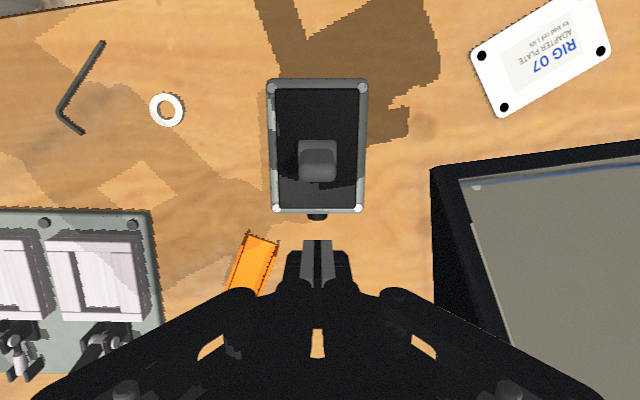

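View pics/s23.png

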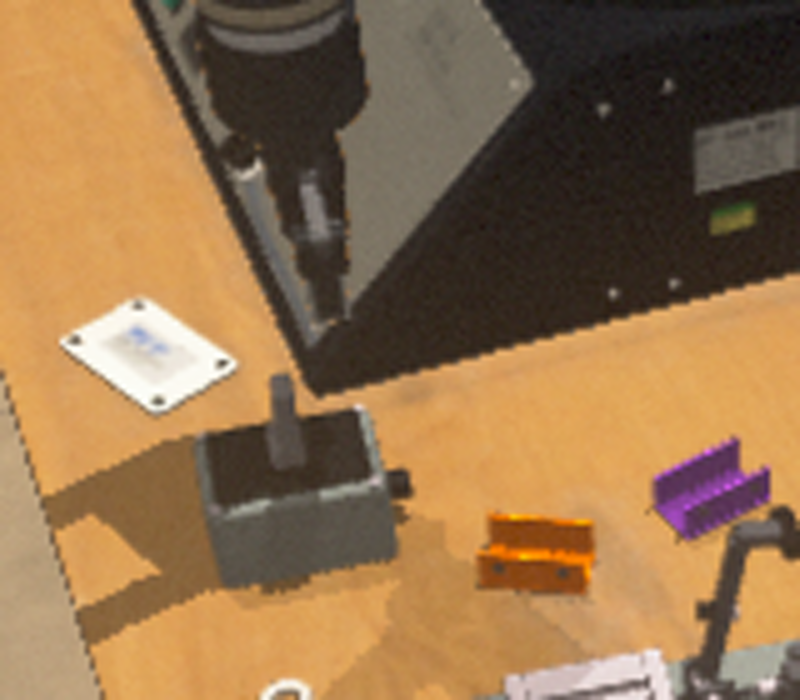

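Call:
{"op": "carry_out", "data": {
  "commands": [
    [[0.6,0,0,0,0,0,0],[1.2,0,0,0,0,0,0],[1.8,0,0,0,0,0,0],[2.3,0,0,0,0,0,0],[2.55,0,0,0,0,0,0]]
  ]
}}

```text
t: 33.95
tcp_pos: [0.4791, 0.2985, 0.0845]
tool_rot: [0.048, 0.706, -0.048, 0.705]
force: [-0.3, 0.2, -0.4]
finger_gap: -0.002
```

Call:
{"op": "carry_out", "data": {
  "commands": [
    [[0,0,-0.1,0,0,0,0],[0,0,-0.25,0,0,0,0],[0,0,-0.4,0,0,0,0],[0,0,-0.55,0,0,0,0],[0,0,-0.7,0,0,0,0]]
  ]
}}

```text
t: 34.45
tcp_pos: [0.4628, 0.3013, 0.0861]
tool_rot: [0.048, 0.705, -0.048, 0.706]
force: [1.0, -0.8, 1.2]
finger_gap: -0.0
```

Call:
{"op": "carry_out", "data": {
  "commands": [
    [[0,0,-0.1,0,0,0,0],[0,0,-0.2,0,0,0,0],[0,0,-0.3,0,0,0,0],[0,0,-0.35,0,0,0,0],[0,0,-0.35,0,0,0,0]]
  ]
}}

```text
t: 34.95
tcp_pos: [0.4537, 0.3025, 0.0856]
tool_rot: [0.048, 0.705, -0.048, 0.706]
force: [2.5, 0.3, 2.5]
finger_gap: -0.002
```

```bash
python3 - <<'E'
from h import *
st=info();p=st['tcp_pos'];print('rel',(p[:2]-[.442,.303])@[.99,-.139]);w=snap('wrist','pics/w24.png');s=snap('scene','pics/s24.png',(160,60,320,200),5)
E
```

```text
t 34.95 p [0.4537 0.3025 0.0856] heading y 1.434 xaxis [ 0.0006  0.0006 -1.    ] F [2.4507 0.316  2.5434] gap -0.002 q [ 0.3829  0.6377  1.7537  0.0005  0.7494 -1.0519]
rel 0.011657768983955747
```

View pics/w24.png

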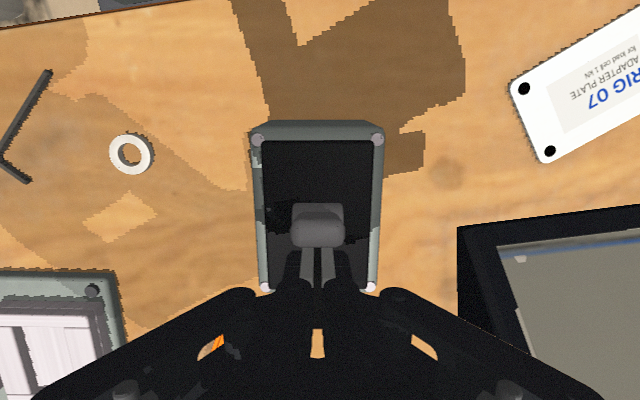

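View pics/s24.png

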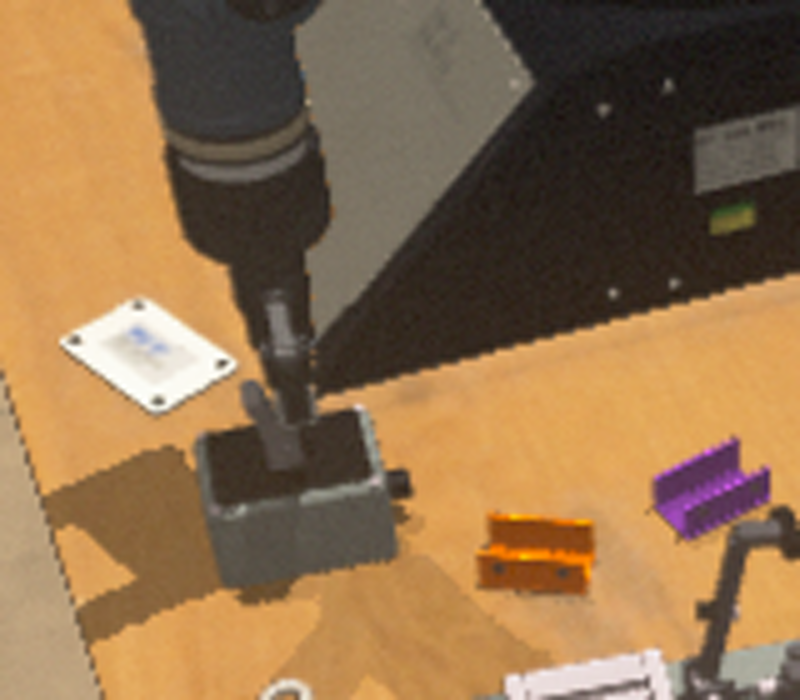

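The lever is moving toward the robot's side. I'll keep pushing in small steps until the force rises at the stop.

Call:
{"op": "carry_out", "data": {
  "commands": [
    [[0,0,-0.05,0,0,0,0],[0,0,-0.1,0,0,0,0],[0,0,-0.15,0,0,0,0],[0,0,-0.2,0,0,0,0],[0,0,-0.2,0,0,0,0]]
  ]
}}

```text
t: 35.55
tcp_pos: [0.448, 0.3028, 0.0851]
tool_rot: [0.048, 0.706, -0.048, 0.705]
force: [2.4, 0.4, 0.4]
finger_gap: -0.0
```

Call:
{"op": "carry_out", "data": {
  "commands": [
    [[0,0,-0.04,0,0,0,0],[0,0,-0.08,0,0,0,0],[0,0,-0.12,0,0,0,0],[0,0,-0.12,0,0,0,0],[0,0,-0.12,0,0,0,0]]
  ]
}}

```text
t: 36.05
tcp_pos: [0.4468, 0.3032, 0.0856]
tool_rot: [0.048, 0.705, -0.048, 0.706]
force: [4.9, -1.0, -0.5]
finger_gap: 0.005
```

Call:
{"op": "carry_out", "data": {
  "commands": [
    [[0,0,-0.04,0,0,0,0],[0,0,-0.08,0,0,0,0],[0,0,-0.12,0,0,0,0],[0,0,-0.12,0,0,0,0],[0,0,-0.12,0,0,0,0]]
  ]
}}

```text
t: 36.55
tcp_pos: [0.4464, 0.3037, 0.0861]
tool_rot: [0.048, 0.703, -0.047, 0.708]
force: [8.4, -3.2, -0.5]
finger_gap: 0.004
```

Call:
{"op": "carry_out", "data": {
  "commands": [
    [[0,0,-0.04,0,0,0,0],[0,0,-0.08,0,0,0,0],[0,0,-0.12,0,0,0,0],[0,0,-0.12,0,0,0,0],[0,0,-0.12,0,0,0,0]]
  ]
}}

```text
t: 37.05
tcp_pos: [0.446, 0.3042, 0.0867]
tool_rot: [0.048, 0.701, -0.047, 0.71]
force: [11.8, -4.4, -1.3]
finger_gap: -0.003
```

```bash
python3 - <<'E'
from h import *
st=info();p=st['tcp_pos'];print('rel',(p[:2]-[.442,.303])@[.99,-.139]);s=snap('scene','pics/s25.png',(160,60,320,200),5)
E
```

```text
t 37.05 p [0.446  0.3042 0.0867] heading y 1.436 xaxis [ 0.0126  0.0015 -0.9999] F [11.8033 -4.4213 -1.3038] gap -0.003 q [ 0.3935  0.6285  1.7748 -0.0052  0.726  -1.0387]
rel 0.003784057957963993
```

View pics/s25.png

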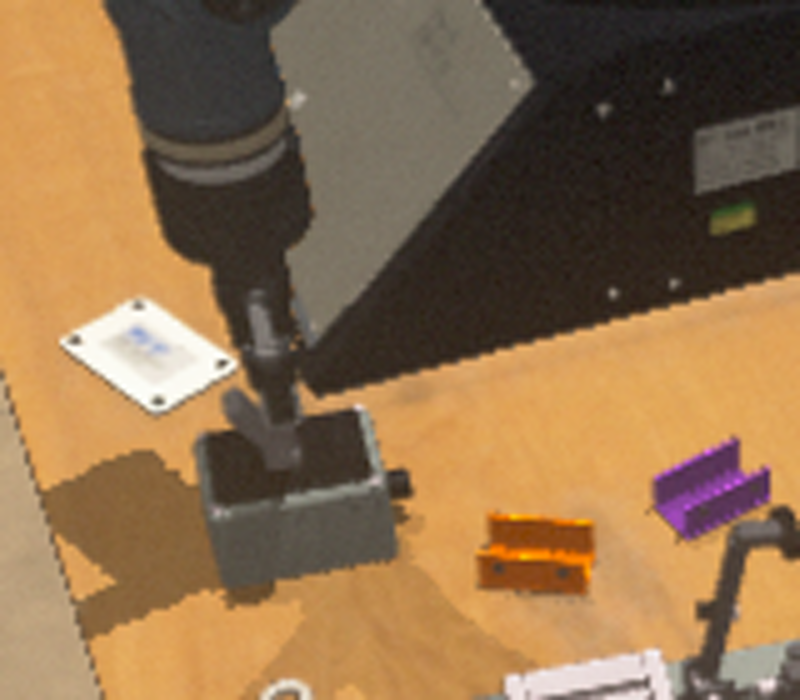

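Call:
{"op": "carry_out", "data": {
  "commands": [
    [[0,0,0.3,0,0,0,0],[0,0,0.7,0,0,0,0],[-0.6,0,1.0,0,0,0,0],[-1.6,0,1.0,0,0,0,0],[-2.6,0,1.0,0,0,0,0]]
  ]
}}

```text
t: 37.6
tcp_pos: [0.4627, 0.3002, 0.1499]
tool_rot: [0.048, 0.707, -0.049, 0.704]
force: [-0.0, 0.7, 0.3]
finger_gap: 0.002
```

Call:
{"op": "carry_out", "data": {
  "commands": [
    [[-0.4,0,-0.4,0,0,0,0],[-0.4,0,-1.2,0,0,0,0],[-0.4,0,-2.0,0,0,0,0],[-0.4,0,-2.8,0,0,0,0],[-0.4,0,-2.8,0,0,0,0]]
  ]
}}

```text
t: 38.1
tcp_pos: [0.3897, 0.3094, 0.1593]
tool_rot: [0.046, 0.708, -0.049, 0.703]
force: [-0.6, 0.4, -0.0]
finger_gap: 0.003
```

```bash
python3 - <<'E'
from h import *
st=info();p=st['tcp_pos'];print('rel',(p[:2]-[.442,.303])@[.99,-.139]);w=snap('wrist','pics/w26.png');s=snap('scene','pics/s26.png',(160,60,320,200),5)
q=np.array([.442,.303])-.050*np.array([.99,-.139]);print(q,plan([*q,.15],down(1.433)))
E
```

```text
t 38.1 p [0.3897 0.3094 0.1593] heading y 1.437 xaxis [-0.0074 -0.0028 -1.    ] F [-0.5827  0.3805 -0.0256] gap 0.003 q [ 0.4457  0.4693  1.8151  0.0009  0.865  -0.9915]
rel -0.05264360130616056
[0.3925 0.31  ] (array([ 0.4 , -0.02, -0.06]), array([ 0.03, -0.01,  0.01]), 'dist mm', 10, 'deg', np.float64(0.2))
```

View pics/w26.png

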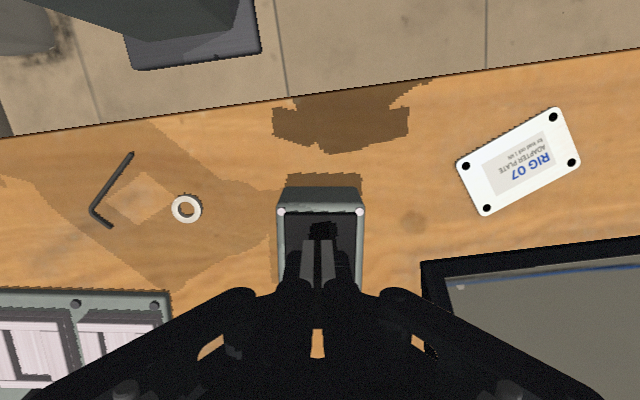

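View pics/s26.png

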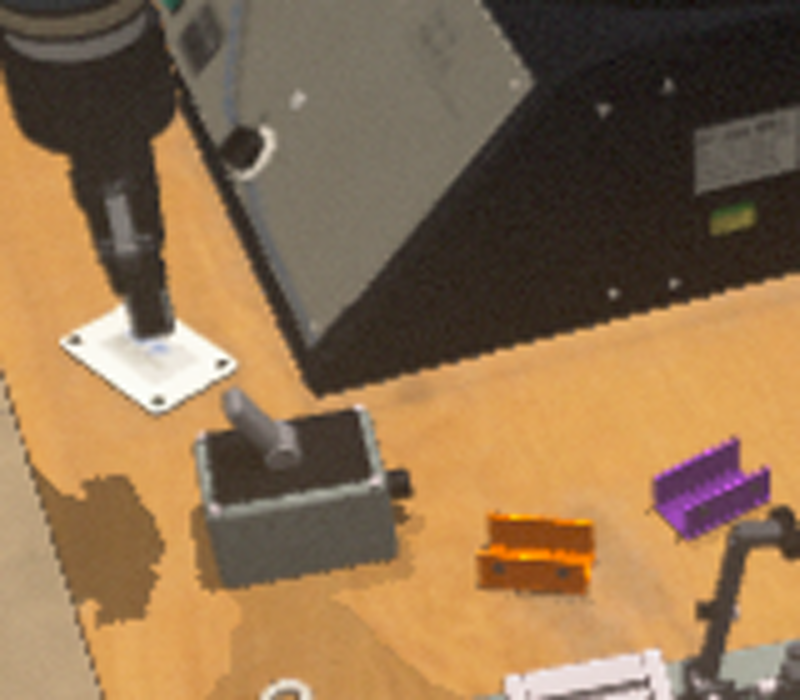

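Call:
{"op": "carry_out", "data": {
  "commands": [
    [[0.5,0,-0.1,0,0,0,0],[1.1,0,-0.1,0,0,0,0],[1.8,0,-0.1,0,0,0,0],[2.4,0,-0.1,0,0,0,0],[2.85,0,-0.1,0,0,0,0]]
  ]
}}

```text
t: 38.7
tcp_pos: [0.3934, 0.3104, 0.0879]
tool_rot: [0.048, 0.706, -0.048, 0.705]
force: [0.2, -0.0, -0.3]
finger_gap: -0.003
```

```bash
python3 - <<'E'
from h import *
st=info();p=st['tcp_pos'];print('rel',(p[:2]-[.442,.303])@[.99,-.139]);s=snap('scene','pics/s27.png',(160,60,320,200),5)
u=np.array([.99,-.139]);print(proj(s,[[*(np.array([.442,.303])-.024*u),.106],[*(np.array([.442,.303])+.024*u),.106]]))
E
```

```text
t 38.7 p [0.3934 0.3104 0.0879] heading y 1.434 xaxis [-0.0005 -0.0003 -1.    ] F [ 0.2338 -0.0369 -0.2761] gap -0.003 q [ 0.4447  0.5967  1.8627 -0.0001  0.6827 -0.9891]
rel -0.049191492380470325
[[205.0696 139.6181]
 [223.1138 136.6045]]
```

View pics/s27.png

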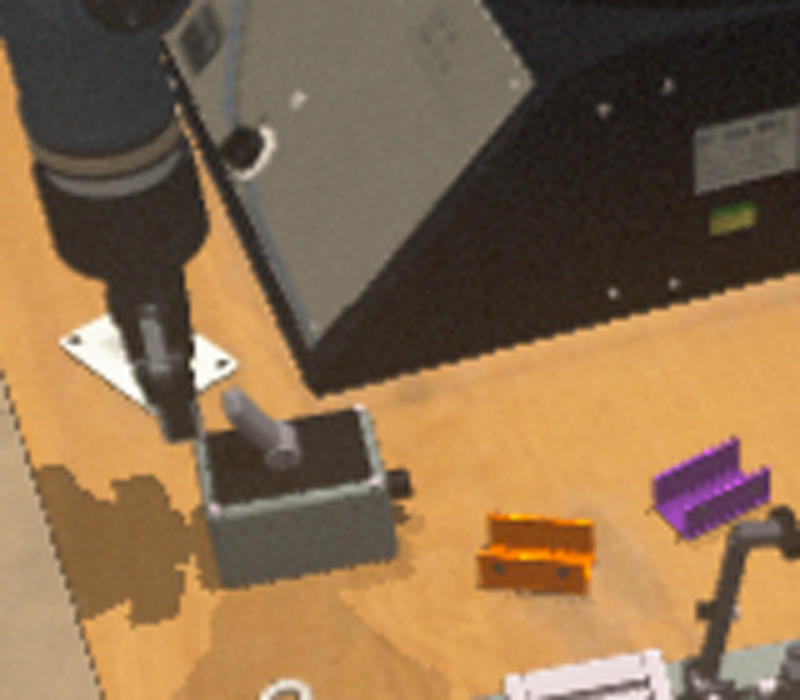

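Call:
{"op": "carry_out", "data": {
  "commands": [
    [[0,0,0.15,0,0,0,0],[0,0,0.3,0,0,0,0],[0,0,0.45,0,0,0,0],[0,0,0.6,0,0,0,0],[0,0,0.75,0,0,0,0]]
  ]
}}

```text
t: 39.25
tcp_pos: [0.4108, 0.3079, 0.0895]
tool_rot: [0.048, 0.706, -0.048, 0.705]
force: [-2.7, 0.4, 2.3]
finger_gap: -0.002
```

Call:
{"op": "carry_out", "data": {
  "commands": [
    [[0,0,0.15,0,0,0,0],[0,0,0.3,0,0,0,0],[0,0,0.45,0,0,0,0],[0,0,0.6,0,0,0,0],[0,0,0.75,0,0,0,0]]
  ]
}}

```text
t: 39.75
tcp_pos: [0.4299, 0.3055, 0.0891]
tool_rot: [0.048, 0.706, -0.048, 0.705]
force: [-2.5, 0.5, 2.2]
finger_gap: 0.0
```

Call:
{"op": "carry_out", "data": {
  "commands": [
    [[0,0,0.1,0,0,0,0],[0,0,0.2,0,0,0,0],[0,0,0.25,0,0,0,0],[0,0,0.3,0,0,0,0],[0,0,0.3,0,0,0,0]]
  ]
}}

```text
t: 40.25
tcp_pos: [0.4374, 0.3045, 0.089]
tool_rot: [0.048, 0.705, -0.048, 0.706]
force: [-1.5, 0.1, -0.1]
finger_gap: -0.002
```

Call:
{"op": "carry_out", "data": {
  "commands": [
    [[0,0,0.05,0,0,0,0],[0,0,0.1,0,0,0,0],[0,0,0.15,0,0,0,0],[0,0,0.15,0,0,0,0],[0,0,0.15,0,0,0,0]]
  ]
}}

```text
t: 40.75
tcp_pos: [0.4411, 0.3039, 0.0891]
tool_rot: [0.048, 0.705, -0.048, 0.706]
force: [-1.3, -0.5, 0.5]
finger_gap: 0.005
```

Call:
{"op": "carry_out", "data": {
  "commands": [
    [[0,0,0.05,0,0,0,0],[0,0,0.1,0,0,0,0],[0,0,0.15,0,0,0,0],[0,0,0.15,0,0,0,0],[0,0,0.15,0,0,0,0]]
  ]
}}

```text
t: 41.25
tcp_pos: [0.4427, 0.3035, 0.089]
tool_rot: [0.048, 0.707, -0.048, 0.704]
force: [-5.6, 1.7, 1.9]
finger_gap: 0.0
```

Call:
{"op": "carry_out", "data": {
  "commands": [
    [[0,0,0.05,0,0,0,0],[0,0,0.1,0,0,0,0],[0,0,0.15,0,0,0,0],[0,0,0.15,0,0,0,0],[0,0,0.15,0,0,0,0]]
  ]
}}

```text
t: 41.75
tcp_pos: [0.443, 0.3033, 0.0889]
tool_rot: [0.048, 0.709, -0.049, 0.702]
force: [-12.0, 5.4, 6.6]
finger_gap: -0.001
```

```bash
python3 - <<'E'
from h import *
st=info();p=st['tcp_pos'];print('rel',(p[:2]-[.442,.303])@[.99,-.139]);s=snap('scene','pics/s28.png',(160,60,320,200),5)
E
```

```text
t 41.75 p [0.443  0.3033 0.0889] heading y 1.434 xaxis [-0.0103 -0.0004 -0.9999] F [-12.0192   5.3823   6.5586] gap -0.001 q [ 0.3901  0.6272  1.7661  0.0052  0.7579 -1.0472]
rel 0.0009737939418725972
```

View pics/s28.png

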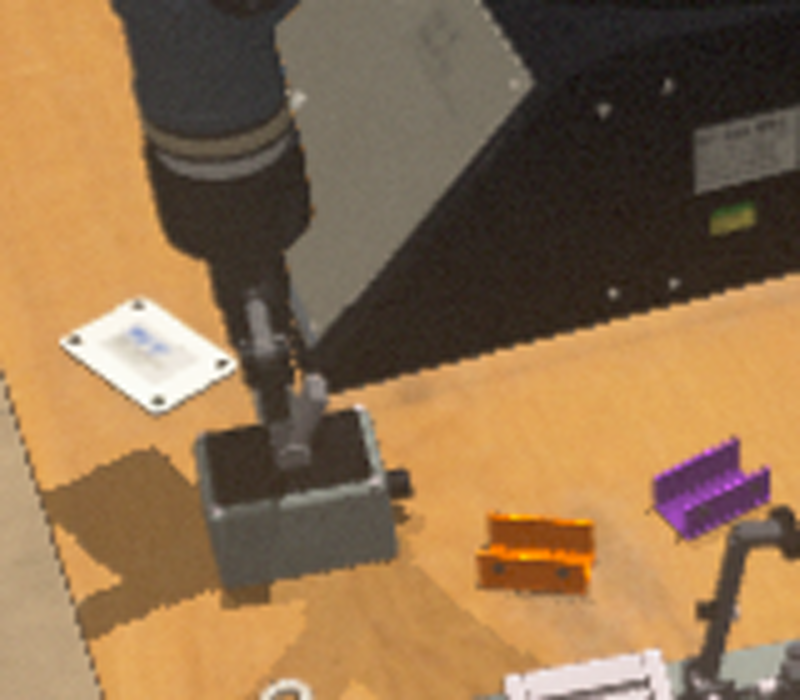

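Call:
{"op": "carry_out", "data": {
  "commands": [
    [[0,0,-0.3,0,0,0,0],[0,0,-0.8,0,0,0,0],[-0.6,0,-1.2,0,0,0,0],[-2.0,0,-1.4,0,0,0,0],[-3.4,0,-1.6,0,0,0,0]]
  ]
}}

```text
t: 42.3
tcp_pos: [0.4085, 0.3082, 0.1746]
tool_rot: [0.048, 0.705, -0.048, 0.706]
force: [1.2, 0.0, -0.6]
finger_gap: -0.003
```

Call:
{"op": "carry_out", "data": {
  "commands": [
    [[-1.0,-0.6,0,0,0,0,0],[-2.2,-1.6,0,0,0,0,0],[-3.0,-2.4,0,0,0,0,0],[-3.0,-2.4,0,0,0,0,0],[-3.0,-2.4,0,0,0,0,0]]
  ]
}}

```text
t: 42.8
tcp_pos: [0.4011, 0.249, 0.2495]
tool_rot: [0.049, 0.705, -0.048, 0.706]
force: [0.8, 1.2, 0.6]
finger_gap: -0.003
```

```bash
python3 - <<'E'
from h import *
info();w=snap('wrist','pics/w29.png');t=snap('top','pics/t29.png',(190,120,450,320),3);s=snap('scene','pics/s29.png')
E
```

```text
t 42.8 p [0.4011 0.249  0.2495] heading y 1.433 xaxis [ 0.0024  0.0009 -1.    ] F [0.7768 1.2113 0.5885] gap -0.003 q [ 0.3181  0.2961  1.7834  0.0001  1.0594 -1.1153]
```

View pics/w29.png

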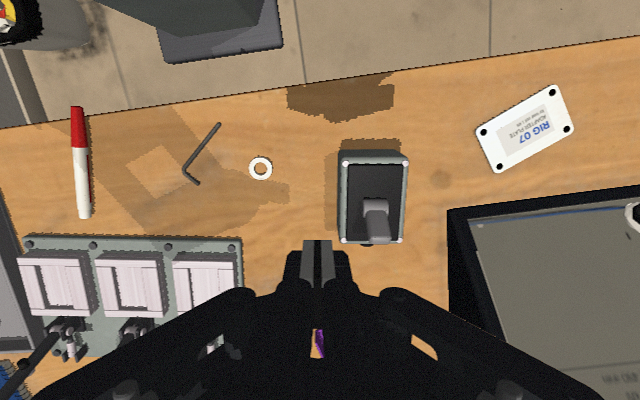

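View pics/t29.png

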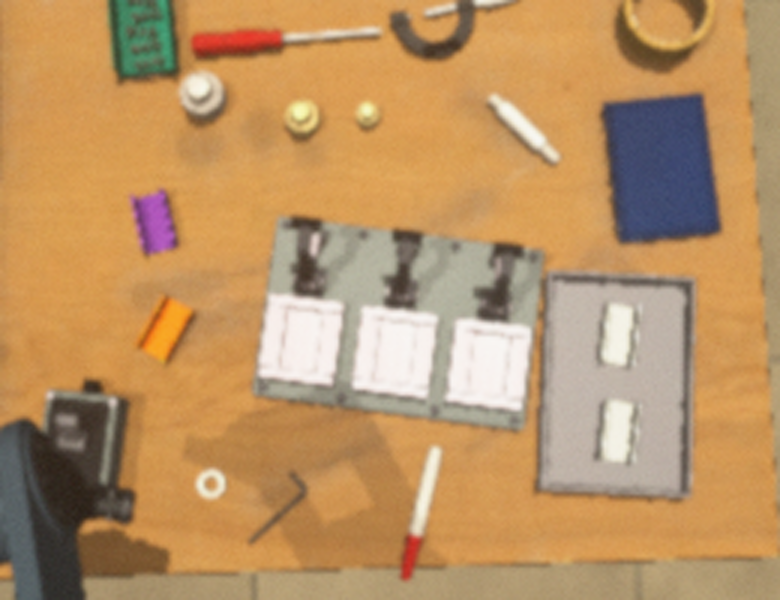

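View pics/s29.png

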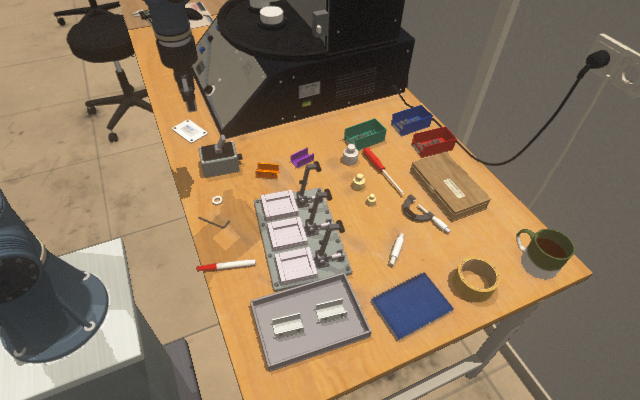

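```bash
python3 - <<'E'
from h import *
w=snap('wrist');c=np.array([.4435,.3035]);u=np.array([.99,-.139])
print('expect on tip',proj(w,[[*(c+.024*u),.106]]))
print(manip.sign_off())
E
```

```text
expect on tip [[380.0416 243.0729]]
the job is handed in; nothing more can be done
None
```

The job is done and handed in at about 43 s of the 210 s allowed.

- **Fingers and brackets:** I swung up all three hold-down fingers (right, middle, then left) by pinching their bars. After that I lifted bracket_0 and bracket_1 out of their dies and laid them in the tray. The right-hand die was empty from the start.
- **Tray:** It had been knocked aside before I placed anything, so I measured its position again first.
- **Trip switch:** I pushed the lever to off until it stopped moving at about 12 N. I then pushed it to on until it stopped at about 12 N.

**Last checks:** The final pictures show all fingers up, the dies empty, both brackets flat inside the tray, and the lever leaning to +x. The weights and plug gauge were where they started, and the gripper was clear of everything.

**Disagreements:**
- The lever tip showed about 6 pixels from where I predicted it at full on. My tip reading was only by eye, and the lever had clearly hit its stop, so I accepted it.
- The lever's two stop positions put the box centre about 2 mm from where the cameras had it.

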